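Walk a die block round onto the fence key

ROBOT

A 7-joint arm with a two-finger parallel gripper is mounted at the origin on the work surface; the furniture and walls round the work are solid. World frame = base frame: x ahead of the robot, y to its left, z up, the work surface at z = 0. Lengths are in mm, angles in rad, forces in N, time in s.
With the tool pointing down it reaches from about 400 to 875 mm from the base axis. Payload 4.4 kg.
Tool frame: the origin (TCP) lies at the very end of the fingers, on their centre line; the grasp point (between the pads) lies 19 mm behind it; y points along the fingers, z is the direction in which the jaws open and shut, and the axes are right-handed (so a half turn about y gives the same grasp; the last joint's range is limited). The gripper opens to 85 mm and grips with 20 to 120 N. Pads are 22 mm wide; open, the fingers measure 114 mm over their backs; the gripper's body (76 mm by 85 mm) begins 54 mm behind the grasp point. The pads swing forward as they close: fully open they stand 13 mm farther back than shut.
Start: joints at [1.1, 0.628, 0.038, 1.517, -0.027, 0.996, -0.02], TCP at [256.021, -597.471, 231.313] pointing down, gripper open.
Joint ranges: [-3.06, 3.06], [-0.37, 2.12], [-1.25, 1.32], [0.18, 2.47], [-1.1, 4.24], [0.23, 1.98], [-2.94, 2.94]. Speed limits (rad/s): [2.57, 2.57, 3.14, 3.14, 3.14, 3.14, 3.14].

INTERFACE

Orientations are given as [roll, pitch, yaw] about the fixed x, y, z axes, in that order (R = Rz(yaw) Ry(pitch) Rx(roll)).
In Python, from cell import read_state, get_image, finish_job gives the robot as it stands. The module is installed in compiled form; this text tells all that it offers.
- The arm moves only by the tool servo_tool, never from a script. Its argument "increments" is a list of rows, each an object of numbers: "dx", "dy", "dz": the shift along the world's x, y, z in cm; "ax", "ay", "az": the turn, a rotation vector about the world's x, y, z in rad; "claw": the closure, from -1 (fully open) to 1 (shut). A call has 1 to 8 rows; each row is the pose to reach, as a shift and turn from the pose commanded when the call began; what a row does not reach only later rows make up. A row lasts 1/12 s, in which the tool goes at most 41.7 mm and 7.16 degrees, less where a joint would pass 70% of its speed; a pose out of reach is approached as far as the arm can. A call with a gripper value outside its range is refused whole. The fingers move at their own pace and stop on an object; the grip force is fixed at half the most. Time passes only in rows, so rows that repeat a pose let the fingers close. It gives the time, the measured TCP pose, the force and the opening at its end, in the units of the state.
- read_state(): the state, without advancing time (a new reading comes with each control period).
- get_image(name): name is "scene" or "top" or "wrist"; returns a dict with "color" (400x640x3 uint8, red, green, blue), "fov_y" (degrees; the focal length in pixels is half the picture's height over the tangent of half this angle, whatever the lens; pixels are square), "cx", "cy" (the principal point, pixels), "k1" (the pictures are not rectified: a ray, as slopes to the right and down, at radius r is drawn at 1 + k1 r^2 times it, then the intrinsics apply), "R" (3x3) and "t" (3): a world point X has camera coordinates R X + t. Camera axes: x right, y down, z forward; pixel columns grow to the right and rows downward; lengths in mm; the calibration is good to about 2 mm. A picture is of the moment at which its call begins. There is no depth.
- finish_job(): hands the job in, once; it reports no verdict.
The state is a dict: "clock": time; "qpos": joint angles; "qd": joint speeds; "tau": joint torques, N m; "eef_pos": TCP position; "tool_rot": TCP orientation; "force": force on the tool from outside, world axes, zero at the start; "torque": the same for the moment, N m; "width": finger opening in mm.
Only numpy, scipy, OpenCV 4.12 (cv2) and the standard library are available. Lean on these libraries where they do the work, as an engineer would, in place of code of your own. Each camera call takes 0.05 s, during which the arm holds its last target.

TASK

Get the aluminium die block ready for machining: without gripping or lifting it, push its corners in turn with the fingertips to walk it round on the tooling plate until the face with the keyway looks at the fence, then push it home so that the key is in the keyway and that face sits flush against the fence along its whole width. Push it gently, never knock it along, and leave the other things on the plate and bench where they are.

Things in the scene. Friction and masses are not known exactly. Their poses are not given: they have to be found in the camera images.
- fixture: fixed dark steel tooling plate with a grid of small holes, 280 (x) x 260 (y) x 15 mm thick, lying on the bench mat; its upper face is 15 mm above its origin and 17 mm above the bench. Origin: centre of its underside. x points across the plate to the fence at its far end, y to the left as one looks at the fence, z up. A 0.4 m tall desk fan stands fixed on the bench to the right of the plate
- fence (a point): middle of the front face of the fence, at its foot (fixture frame: 100, 0, 15 mm; axes as the fixture). The fence is a fixed steel bar along y, 150 mm long, 28 mm thick, 35 mm high above the plate. In its middle a fixed upright key with a round nose (radius 10 mm) stands out 14 mm towards -x: 20 mm wide, 30 mm high above the plate
- die_block: loose aluminium block flat on the plate, 100 (x) x 130 (y) x 45 mm high, 1.1 to 1.5 kg, slides with friction 0.5 to 0.7; a shallow pocket and four bores in its top. Origin: centre of its underside; the centre of mass is within 3 mm of its middle. The +x face has the keyway, the other sides are flat. At home its axes are parallel to the fixture's, its origin 50 mm in front of the fence
- keyway (a point): middle of the mouth of the keyway at the foot of the block's +x face (block frame: 50, 0, 0 mm). The keyway is an upright slot in the middle of that face, over its full height: 26 mm wide, 19 mm deep. At home this point lies on fence
- back_left (a point): left end of the lower edge of the block's +x face (block frame: 50, 65, 0 mm). At home both ends of that edge lie on the foot of the fence face
- back_right (a point): right end of the lower edge of the block's +x face (block frame: 50, -65, 0 mm). Pushed off centre, the block turns as it slides: it resists turning as if all its weight rested in a ring of about 63 mm radius round its origin
- guide_bush: bystander: steel guide bush with a flange, 40 mm diameter, 35 mm high, upright on the far left corner of the plate, beside the fence. Origin: centre of its underside
- insert: bystander: steel insert, 28 x 50 x 28 mm, on the far right corner of the plate, beside the fence. Origin: centre of its underside
- oilstone: bystander: dark flat oilstone, 25 x 75 x 10 mm, on the bench at the near right corner of the plate. Origin: centre of its underside

How it is judged (in metres and radians):
At the end, for the whole second after the job is handed in: the block lies flat and still on the plate with the key in its keyway (keyway mouth within 5 mm of the middle of the fence face) and both ends of its back face within 2.5 mm of the fence face (x of each of back_left, back_right in the frame of fence above -0.0025 m and horizontal distance between keyway and fence below 0.005 m and z of keyway in the frame of fence below 0.003 m and angle between die_block's own z axis and vertical below 0.03 rad and linear speed of die_block below 0.01 m/s); the robot touches nothing.
It fails at once if the block is lifted off the plate or tipped (z of die_block in the frame of fixture above 0.021 m or angle between die_block's own z axis and vertical above 0.1 rad).
It fails at once if the block is knocked along instead of pushed (faster than 0.3 m/s) (linear speed of die_block above 0.3 m/s).
It fails at once if the block is pushed off the plate, or pushed with more than 60 N (z of die_block in the frame of fixture below 0.008 m or contact force between any of the arm, the fingers and die_block above 60 N).
It fails at once if a bystander is moved more than 15 mm (distance of any of guide_bush, insert, oilstone from where it was at the start of the episode above 0.015 m).
It also fails if it takes over 72 s, if anything falls off the work surface, if the arm or the gripper's body presses on something with over 40 N, if the wrist force passes 120 N, or if a joint passes its speed limit or range.

## Working session

There is one attempt and no reset: what is moved stays moved. The work goes in short steps, Python scripts to look and compute and a tool call to move; the robot and the scene stay as the last step left them, time stands still between calls to the robot, and variables do not carry over. Pictures are saved under pics/ and viewed, and the job is handed in when it is done.

Besides the shell and the picture viewer there is one more tool, called after "Request:" in YAML: its name, and indented under it one key for each argument. servo_tool: Moves the arm, as the interface text tells. Its arguments: {"type":"object","properties":{"increments":{"type":"array","items":{"type":"object","properties":{"dx":{"type":"number"},"dy":{"type":"number"},"dz":{"type":"number"},"ax":{"type":"number"},"ay":{"type":"number"},"az":{"type":"number"},"claw":{"type":"number"}}}}},"required":["increments"]}

```bash
mkdir -p pics; python3 - <<'E'
from cell import *
import cv2
print(read_state())
for n in ("scene","top","wrist"):
    d=get_image(n); cv2.imwrite(f"pics/{n}0.png",d["color"][:,:,::-1]); print(n,{k:v for k,v in d.items() if k!="color"})
E
```

```text
{'clock': 0.0, 'qpos': array([ 1.10016015,  0.62931724,  0.03846951,  1.51838788, -0.02701514,
        0.99630668, -0.02000428]), 'qd': array([-0.00168461,  0.00046582, -0.00031668, -0.00119002, -0.00108813,
        0.00119204, -0.00013204]), 'tau': array([ 2.87467628e-04, -5.63404584e+01,  1.22601695e+00, -1.93448728e+01,
        1.08517628e-02,  1.04761234e-02,  5.95950928e-05]), 'eef_pos': array([ 255.77924858, -596.86724457,  230.40195972]), 'tool_rot': array([-1.57269654e+00, -2.76093505e-05, -2.73679172e+00]), 'force': array([-0.48598898,  0.05745166,  0.24326213]), 'torque': array([-0.02692998, -0.01253528, -0.03034963]), 'width': 85.08398977825102}
scene {'fov_y': 50.18434180504413, 'cx': 322.97913242924943, 'cy': 204.1823680047338, 'k1': -0.07742664162759973, 'R': array([[-0.73743243, -0.67525415, -0.01500827],
       [-0.37872428,  0.43179224, -0.81861064],
       [ 0.55925069, -0.59798604, -0.57415274]]), 't': array([486.37504307, 171.98572151, 689.22053927])}
top {'fov_y': 57.37068859038875, 'cx': 317.49990195208665, 'cy': 193.02391307047677, 'k1': -0.014743266741379882, 'R': array([[ 0.02704988, -0.99958844, -0.00955291],
       [-0.98836482, -0.02531281, -0.14998082],
       [ 0.14967729,  0.01349872, -0.98864275]]), 't': array([ 94.8286111 , 540.71537827, 818.24291615])}
wrist {'fov_y': 62.723577813660874, 'cx': 315.1524026677647, 'cy': 202.2358600934309, 'k1': -0.01654999224322144, 'R': array([[ 0.39410864, -0.91906289, -0.00133163],
       [-0.8841764 , -0.37954338,  0.27235806],
       [-0.2508196 , -0.10616127, -0.96219505]]), 't': array([-648.974796  ,  -36.12933917,  379.54755985])}
```

View pics/top0.png

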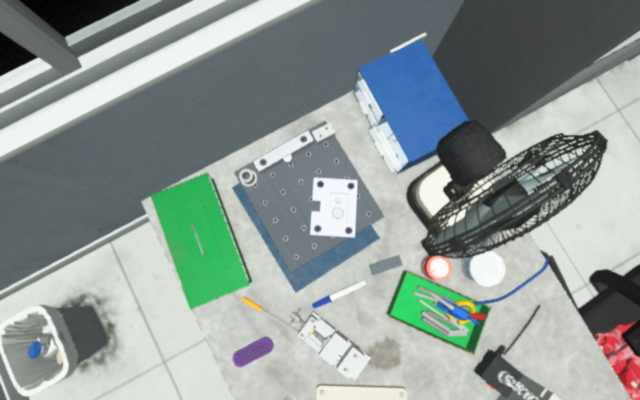

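View pics/scene0.png

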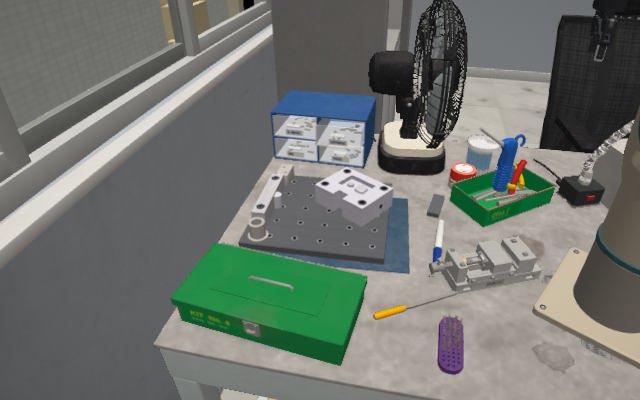

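View pics/wrist0.png

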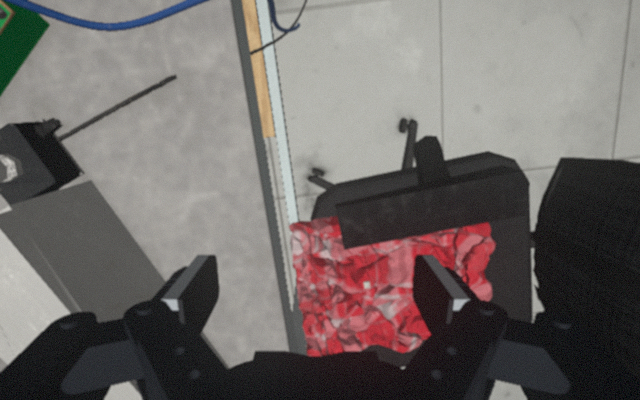

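```bash
cat > h.py <<'E'
from cell import *
import cv2, numpy as np
def cam(d):
    f=200/np.tan(np.radians(d["fov_y"]/2)); return f
def ray(d,uv,z):
    f=cam(d); p=np.array([(uv[0]-d["cx"])/f,(uv[1]-d["cy"])/f]); q=p.copy()
    for _ in range(30): q=p/(1+d["k1"]*(q@q))
    c=np.array([q[0],q[1],1.0]); R=d["R"];t=d["t"]
    o=-R.T@t; v=R.T@c; s=(z-o[2])/v[2]; return o+s*v
def proj(d,X):
    c=d["R"]@np.asarray(X,float)+d["t"]; q=c[:2]/c[2]; q=q*(1+d["k1"]*(q@q)); f=cam(d)
    return np.array([q[0]*f+d["cx"],q[1]*f+d["cy"]])
E
python3 - <<'E'
from h import *
d=get_image("top"); im=d["color"][:,:,::-1]
cv2.imwrite("pics/c1.png",cv2.resize(im[110:300,220:400],None,fx=4,fy=3.15*4/3.15*0.75/0.75*0.78,interpolation=cv2.INTER_CUBIC)) if 0 else cv2.imwrite("pics/c1.png",cv2.resize(im[115:260,225:400],None,fx=4,fy=4,interpolation=cv2.INTER_CUBIC))
d=get_image("scene"); im=d["color"][:,:,::-1]
cv2.imwrite("pics/c2.png",cv2.resize(im[155:280,235:420],None,fx=4,fy=4,interpolation=cv2.INTER_CUBIC))
E
```

```text
(no output)
```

View pics/c1.png

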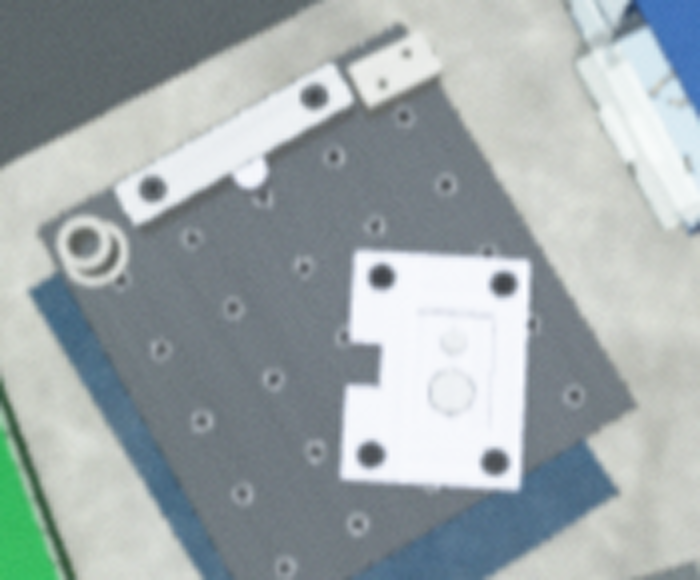

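View pics/c2.png

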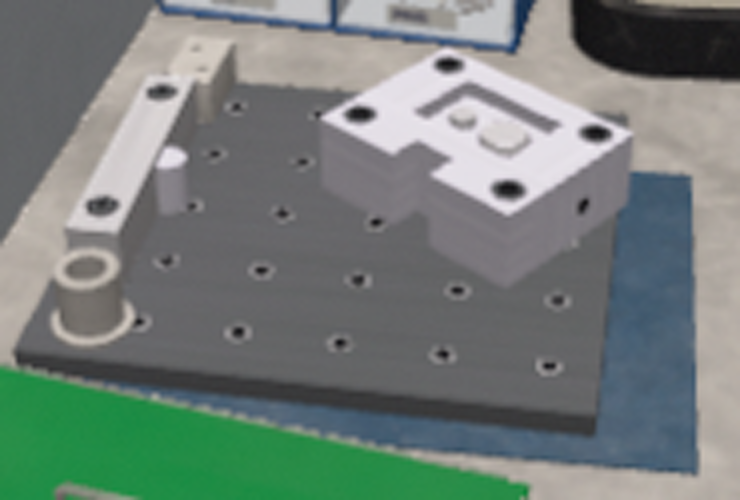

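```bash
cat > meas.py <<'E'
from h import *
def block(name="top",z=62,roi=(300,165,400,250),thr=200,d=None):
    d=d or get_image(name); g=cv2.cvtColor(d["color"],cv2.COLOR_RGB2GRAY)
    m=np.zeros_like(g); x0,y0,x1,y1=roi; m[y0:y1,x0:x1]=(g[y0:y1,x0:x1]>thr)*255
    cs,_=cv2.findContours(m,cv2.RETR_EXTERNAL,cv2.CHAIN_APPROX_NONE); c=max(cs,key=cv2.contourArea)
    W=np.array([ray(d,p[0],z)[:2] for p in c],np.float32)
    r=cv2.minAreaRect(W); return d,W,r,g
E
python3 - <<'E'
from meas import *
d=get_image("top")
P=lambda x,y,z:ray(d,(225+x/4-.375,115+y/4-.375),z).round(1)
for n,a in dict(blk=[(356,252,62),(530,262,62),(520,490,62),(342,478,62)],fence=[(142,224,52),(353,100,52),(116,185,52),(334,62,52)],key=[(252,184,47)],plate=[(40,230,17),(636,405,17),(405,25,17)],ins=[(440,65,45),(375,108,45)],bush=[(86,243,52)]).items():
    for q in a: print(n,P(*q))
g=cv2.cvtColor(d["color"],cv2.COLOR_RGB2GRAY); 
for thr in (150,180,200):
    _,W,r,_=block(thr=thr,d=d); print(thr,r,cv2.boxPoints(r).round(1).tolist())
E
```

```text
blk [570.6 118.7  62. ]
blk [567.3  18.3  62. ]
blk [436.6  22.5  62. ]
blk [440.7 122.8  62. ]
fence [586.1 245.   52. ]
fence [664.4 123.3  52. ]
fence [609.2 261.6  52. ]
fence [687.5 135.3  52. ]
key [613.  181.8  47. ]
plate [588.2 313.5  17. ]
plate [490.5 -50.3  17. ]
plate [724.2  93.4  17. ]
ins [689.5  71.9  45. ]
ins [661.9 110.3  45. ]
bush [574.  277.3  52. ]
150 ((505.0820007324219, 71.13007354736328), (105.41498565673828, 139.073486328125), 89.001953125) [[434.6000061035156, 19.600000381469727], [573.7000122070312, 17.200000762939453], [575.5, 122.5999984741211], [436.5, 125.0]]
180 ((504.3729553222656, 70.88424682617188), (102.80088806152344, 132.9336700439453), 87.90569305419922) [[436.1000061035156, 21.899999618530273], [568.9000244140625, 17.100000381469727], [572.7000122070312, 119.80000305175781], [439.79998779296875, 124.69999694824219]]
200 ((504.648681640625, 71.3031997680664), (100.82682037353516, 131.39846801757812), 88.21027374267578) [[437.3999938964844, 23.0], [568.7000122070312, 18.899999618530273], [571.9000244140625, 119.5999984741211], [440.6000061035156, 123.69999694824219]]
```

```bash
python3 - <<'E'
from meas import *
d=get_image("top"); e=get_image("scene")
for n,dd in(("top",d),("scene",e)): print(n,(-dd["R"].T@dd["t"]).round())
for z in (60,250,400):
    print(z,[ray(d,p,z)[:2].round().tolist() for p in [(425,250),(605,135),(445,240),(470,140),(440,160),(430,240)]])
print("scene base", [ray(e,p,z)[:2].round().tolist() for p,z in [((380,165),30),((445,165),30),((412,172),20)]])
print("oil",ray(d,(385,265),10).round())
E
```

```text
top [409.  97. 891.]
scene [ 38. 666. 544.]
60 [[412.0, -136.0], [691.0, -566.0], [436.0, -181.0], [670.0, -246.0], [620.0, -174.0], [435.0, -147.0]]
250 [[411.0, -83.0], [627.0, -414.0], [430.0, -118.0], [611.0, -167.0], [572.0, -112.0], [429.0, -91.0]]
400 [[411.0, -40.0], [576.0, -295.0], [425.0, -67.0], [564.0, -105.0], [534.0, -63.0], [424.0, -47.0]]
scene base [[547.0, -80.0], [429.0, -184.0], [479.0, -118.0]]
oil [375. -55.  10.]
```

```bash
python3 - <<'E'
from meas import *
# fan hub: triangulate by motor back end: top (468,135), scene(388,72); ring lower point etc
d=get_image("top"); e=get_image("scene")
def tri(a,b):
    o1=-d["R"].T@d["t"];o2=-e["R"].T@e["t"]
    v1=ray(d,a,0)-o1;v2=ray(e,b,0)-o2
    A=np.c_[v1,-v2];s=np.linalg.lstsq(A,o2-o1,rcond=None)[0]
    p,q=o1+s[0]*v1,o2+s[1]*v2
    return ((p+q)/2).round(),np.linalg.norm(p-q).round(1)
print(tri((468,135),(388,72)))
# near ring edge (toward robot) : top (425,250)? scene (466,60)?
for b in [(466,40),(460,90),(440,150),(425,40)]: print(b,tri((428,250),b),tri((604,140),b))
im=e["color"][:,:,::-1]
cv2.imwrite("pics/c3.png",cv2.resize(im[0:190,340:500],None,fx=3,fy=3,interpolation=cv2.INTER_CUBIC))
E
```

```text
(array([ 623., -183.,  217.]), np.float64(19.3))
(466, 40) (array([394., -68., 350.]), np.float64(38.2)) (array([ 580., -425.,  256.]), np.float64(79.2))
(460, 90) (array([398., -95., 248.]), np.float64(29.8)) (array([ 644., -581.,   59.]), np.float64(78.0))
(440, 150) (array([ 416., -129.,   97.]), np.float64(9.5)) (array([ 797., -882., -334.]), np.float64(23.4))
(425, 40) (array([425., -49., 350.]), np.float64(33.5)) (array([ 628., -401.,  252.]), np.float64(28.5))
```

View pics/c3.png

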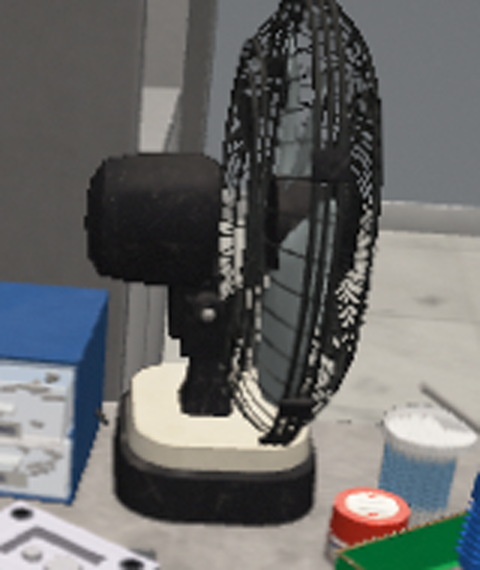

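```bash
python3 - <<'E'
from meas import *
d=get_image("top"); g=cv2.GaussianBlur(cv2.cvtColor(d["color"],cv2.COLOR_RGB2GRAY),(0,0),.7).astype(np.float32)
def edge(a,b,n=60,w=4,skip=lambda t:False):
    a=np.array(a,float);b=np.array(b,float);u=(b-a)/np.linalg.norm(b-a);nn=np.array([-u[1],u[0]])
    s=np.arange(-w,w+.01,.1);P=[]
    for t in np.linspace(.06,.94,n):
        if skip(t):continue
        c=a+t*(b-a);Q=(c+s[:,None]*nn).astype(np.float32)
        v=cv2.remap(g,Q[:,0].reshape(1,-1),Q[:,1].reshape(1,-1),cv2.INTER_CUBIC)[0]
        k=np.abs(np.gradient(v)).argmax();P.append(c+s[k]*nn)
    P=np.array(P,np.float32);vx,vy,x,y=cv2.fitLine(P,cv2.DIST_HUBER,0,.1,.01).ravel()
    r=np.abs((P-[x,y])@[-vy,vx]);return np.array([x,y]),np.array([vx,vy]),np.median(r)
q=lambda x,y:(225+x/4-.375,115+y/4-.375)
def inter(l,m):
    s=np.linalg.solve(np.c_[l[1],-m[1]],m[0]-l[0]);return l[0]+s[0]*l[1]
F=edge(q(142,224),q(353,100),skip=lambda t:.38<t<.68)
B=edge(q(116,185),q(334,62));L=edge(q(116,185),q(142,224),20);Rr=edge(q(334,62),q(353,100),20)
C=[ray(d,inter(*p),52)[:2] for p in((F,L),(F,Rr),(B,Rr),(B,L))]
print("fence",np.round(C,1).tolist(),[round(float(np.linalg.norm(C[i]-C[(i+1)%4])),1) for i in range(4)])
v=C[0]-C[1];print("yaw front",np.degrees(np.arctan2(-v[0],v[1])),"mid",(C[0]+C[1])/2); v=C[3]-C[2];print(np.degrees(np.arctan2(-v[0],v[1])))
k=[q(356,252),q(530,262),q(520,490),q(342,478)]
E=[edge(k[0],k[1]),edge(k[1],k[2]),edge(k[2],k[3]),edge(k[3],k[0],skip=lambda t:.3<t<.7)]
C=np.array([ray(d,inter(E[i-1],E[i]),62)[:2] for i in range(4)]);print("blk",C.round(1).tolist(),C.mean(0))
v=C[3]-C[0];w=C[2]-C[1];print([np.degrees(np.arctan2(-x[0],x[1])).round(1) for x in(v,w)],np.linalg.norm(v),np.linalg.norm(C[1]-C[0]))
E
```

```text
fence [[584.2, 248.9], [663.4, 123.0], [687.6, 134.9], [607.1, 261.8]] [148.7, 27.0, 150.3, 26.2]
yaw front 32.15470240149752 mid [623.79826185 185.93103222]
32.39287767830439
blk [[571.4, 119.4], [567.9, 18.3], [436.4, 22.4], [440.6, 123.5]] [504.06134511  70.91309226]
[np.float64(88.2), np.float64(88.2)] 130.8861925933515 101.18497614380482
```

Request:
servo_tool:
  increments:
    - {"dz": 4, "claw": -1}
    - {"dz": 8}
    - {"dz": 12}
    - {"dz": 16}
    - {"dz": 20}
    - {"dz": 24}
    - {"dz": 27}
    - {"dz": 27}

```text
invalid input at $.increments[0]: expected keys dx, dy, dz, ax, ay, az, claw
```

Request:
servo_tool:
  increments:
    - {"dx": 0, "dy": 0, "dz": 4, "ax": 0, "ay": 0, "az": 0, "claw": -1}
    - {"dx": 0, "dy": 0, "dz": 8, "ax": 0, "ay": 0, "az": 0, "claw": -1}
    - {"dx": 0, "dy": 0, "dz": 12, "ax": 0, "ay": 0, "az": 0, "claw": -1}
    - {"dx": 0, "dy": 0, "dz": 16, "ax": 0, "ay": 0, "az": 0, "claw": -1}
    - {"dx": 0, "dy": 0, "dz": 20, "ax": 0, "ay": 0, "az": 0, "claw": -1}
    - {"dx": 0, "dy": 0, "dz": 24, "ax": 0, "ay": 0, "az": 0, "claw": -1}
    - {"dx": 0, "dy": 0, "dz": 27, "ax": 0, "ay": 0, "az": 0, "claw": -1}
    - {"dx": 0, "dy": 0, "dz": 27, "ax": 0, "ay": 0, "az": 0, "claw": -1}

```text
clock: 1.22
eef_pos: [256.6, -599.1, 509.1]
tool_rot: [-1.558, 0.0, -2.737]
force: [0.3, 0.7, 0.0]
width: 85.3
```

Request:
servo_tool:
  increments:
    - {"dx": 2, "dy": 3.5, "dz": 0, "ax": 0, "ay": 0, "az": 0.1, "claw": -1}
    - {"dx": 4, "dy": 7, "dz": 0, "ax": 0, "ay": 0, "az": 0.2, "claw": -1}
    - {"dx": 6, "dy": 10.5, "dz": 0, "ax": 0, "ay": 0, "az": 0.3, "claw": -1}
    - {"dx": 8, "dy": 14, "dz": 0, "ax": 0, "ay": 0, "az": 0.4, "claw": -1}
    - {"dx": 10, "dy": 17.5, "dz": 0, "ax": 0, "ay": 0, "az": 0.5, "claw": -1}
    - {"dx": 12, "dy": 21, "dz": 0, "ax": 0, "ay": 0, "az": 0.6, "claw": -1}
    - {"dx": 14, "dy": 24.5, "dz": 0, "ax": 0, "ay": 0, "az": 0.7, "claw": -1}
    - {"dx": 15, "dy": 28, "dz": 0, "ax": 0, "ay": 0, "az": 0.8, "claw": -1}

```text
clock: 1.88
eef_pos: [407.9, -314.9, 501.1]
tool_rot: [-1.57, 0.001, -1.93]
force: [0.9, 0.2, -0.2]
width: 85.2
```

Request:
servo_tool:
  increments:
    - {"dx": 1, "dy": 3.5, "dz": 0, "ax": 0, "ay": 0, "az": 0.05, "claw": -1}
    - {"dx": 2, "dy": 7, "dz": 0, "ax": 0, "ay": 0, "az": 0.1, "claw": -1}
    - {"dx": 3, "dy": 10.5, "dz": 0, "ax": 0, "ay": 0, "az": 0.15, "claw": -1}
    - {"dx": 4, "dy": 14, "dz": 0, "ax": 0, "ay": 0, "az": 0.2, "claw": -1}
    - {"dx": 5, "dy": 17.5, "dz": 0, "ax": 0, "ay": 0, "az": 0.25, "claw": -1}
    - {"dx": 6, "dy": 21, "dz": 0, "ax": 0, "ay": 0, "az": 0.3, "claw": -1}
    - {"dx": 7, "dy": 24.5, "dz": 0, "ax": 0, "ay": 0, "az": 0.33, "claw": -1}
    - {"dx": 8, "dy": 28, "dz": 0, "ax": 0, "ay": 0, "az": 0.33, "claw": -1}

```text
clock: 2.55
eef_pos: [486.0, -35.8, 501.6]
tool_rot: [-1.57, -0.0, -1.606]
force: [0.3, 0.6, -0.3]
width: 85.3
```

Request:
servo_tool:
  increments:
    - {"dx": 0.8, "dy": 2, "dz": -3, "ax": 0, "ay": 0, "az": 0, "claw": -1}
    - {"dx": 1.6, "dy": 3, "dz": -7, "ax": 0, "ay": 0, "az": 0, "claw": -1}
    - {"dx": 1.6, "dy": 3, "dz": -11, "ax": 0, "ay": 0, "az": 0, "claw": -1}
    - {"dx": 1.6, "dy": 3, "dz": -15, "ax": 0, "ay": 0, "az": 0, "claw": -1}
    - {"dx": 1.6, "dy": 3, "dz": -19, "ax": 0, "ay": 0, "az": 0, "claw": -1}
    - {"dx": 1.6, "dy": 3, "dz": -23, "ax": 0, "ay": 0, "az": 0, "claw": -1}
    - {"dx": 1.6, "dy": 3, "dz": -27, "ax": 0, "ay": 0, "az": 0, "claw": -1}
    - {"dx": 1.6, "dy": 3, "dz": -31, "ax": 0, "ay": 0, "az": 0, "claw": -1}

```text
clock: 3.22
eef_pos: [501.9, -7.5, 189.9]
tool_rot: [-1.57, 0.0, -1.607]
force: [1.1, -0.7, -1.2]
width: 85.5
```

```bash
python3 - <<'E'
from meas import *
for n in ("top","scene"):
    d=get_image(n); cv2.imwrite(f"pics/{n}1.png",d["color"][:,:,::-1])
E
```

```text
(no output)
```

View pics/top1.png

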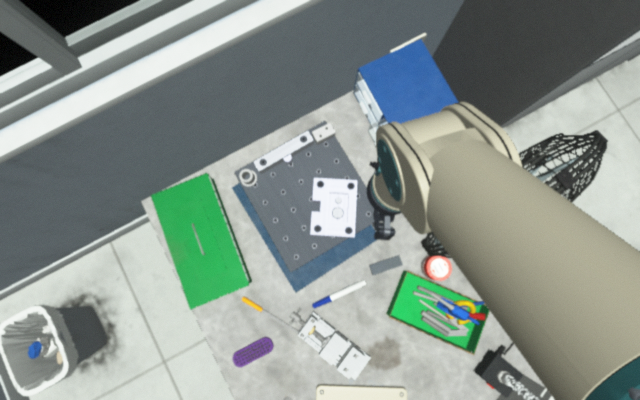

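View pics/scene1.png

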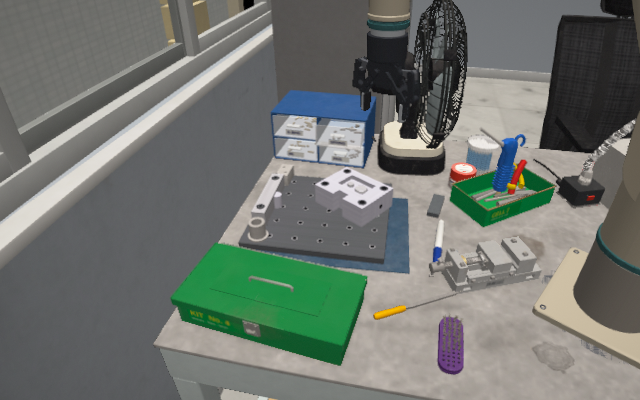

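```bash
python3 - <<'E'
from meas import *
s=read_state();print(s["qpos"].round(2))
e=get_image("scene")
for z in range(180,520,40): print(z,proj(e,[502,-7,z]).round(),proj(e,[480,-150,z]).round(),proj(e,[411,-90,z]).round())
E
```

```text
[ 0.23  0.5  -0.39  1.97  0.27  0.73 -0.36]
180 [381. 122.] [427. 105.] [440. 121.]
220 [382. 103.] [429.  87.] [443. 103.]
260 [383.  84.] [431.  69.] [446.  84.]
300 [384.  64.] [433.  50.] [449.  63.]
340 [386.  42.] [435.  31.] [452.  42.]
380 [387.  20.] [438.  10.] [455.  20.]
420 [388.  -4.] [440. -11.] [458.  -4.]
460 [390. -29.] [443. -34.] [461. -28.]
500 [391. -55.] [445. -57.] [464. -54.]
```

```bash
python3 - <<'E'
from meas import *
e=get_image("scene");d=get_image("top")
for z in (230,250,270): print(z,ray(e,(443,75),z).round())
for C in ([480,-200,250],[500,-230,250],[520,-260,250],[490,-240,250]):
  C=np.array(C,float)
  for a in(26,33):
    u=np.array([np.sin(np.radians(a)),-np.cos(np.radians(a)),0])
    pts=[C+150*(np.cos(t)*u+np.sin(t)*np.array([0,0,1])) for t in np.radians(range(0,360,30))]
    T=np.array([proj(d,p) for p in pts]);S=np.array([proj(e,p) for p in pts])
    print(C,a,"top",T[:,0].min().round(),T[:,0].max().round(),T[:,1].min().round(),T[:,1].max().round(),"scene",S[:,0].min().round(),S[:,0].max().round(),S[:,1].min().round(),S[:,1].max().round())
E
```

```text
230 [ 484. -218.  230.]
250 [ 456. -162.  250.]
270 [ 427. -105.  270.]
[ 480. -200.  250.] 26 top 414.0 585.0 174.0 248.0 scene 432.0 451.0 -4.0 136.0
[ 480. -200.  250.] 33 top 419.0 579.0 165.0 258.0 scene 433.0 453.0 -4.0 136.0
[ 500. -230.  250.] 26 top 430.0 603.0 162.0 237.0 scene 431.0 450.0 -6.0 129.0
[ 500. -230.  250.] 33 top 434.0 597.0 153.0 246.0 scene 432.0 451.0 -6.0 129.0
[ 520. -260.  250.] 26 top 445.0 620.0 150.0 226.0 scene 430.0 448.0 -9.0 123.0
[ 520. -260.  250.] 33 top 449.0 615.0 142.0 235.0 scene 431.0 450.0 -9.0 123.0
[ 490. -240.  250.] 26 top 435.0 610.0 168.0 243.0 scene 437.0 456.0 -6.0 129.0
[ 490. -240.  250.] 33 top 439.0 604.0 159.0 252.0 scene 438.0 458.0 -6.0 129.0
```

Request:
servo_tool:
  increments:
    - {"dx": 0, "dy": 0, "dz": -2.5, "ax": 0, "ay": 0, "az": 0, "claw": -1}
    - {"dx": 0, "dy": 0, "dz": -5, "ax": 0, "ay": 0, "az": 0, "claw": -1}
    - {"dx": 0, "dy": 0, "dz": -7.5, "ax": 0, "ay": 0, "az": 0, "claw": -1}

```text
clock: 3.72
eef_pos: [505.4, -7.5, 119.0]
tool_rot: [-1.563, 0.0, -1.608]
force: [0.7, -1.0, -0.2]
width: 85.8
```

```bash
python3 - <<'E'
from meas import *
s=read_state();print(s["qpos"].round(2),s["eef_pos"].round(1))
d=get_image("scene"); cv2.imwrite("pics/s2.png",cv2.resize(d["color"][0:200,250:500,::-1],None,fx=3,fy=3))
d=get_image("wrist"); cv2.imwrite("pics/w2.png",d["color"][:,:,::-1])
E
```

```text
[ 0.18  0.61 -0.32  2.02  0.35  0.55 -0.43] [505.4  -7.5 119. ]
```

View pics/s2.png

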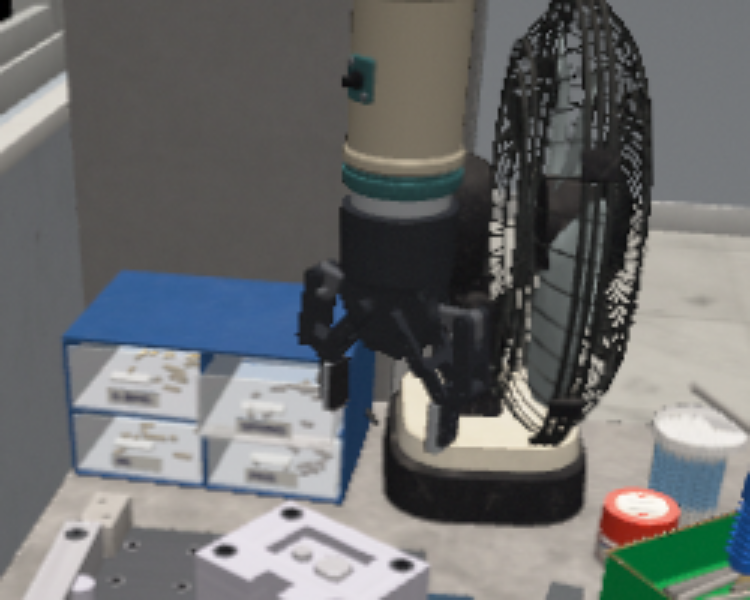

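View pics/w2.png

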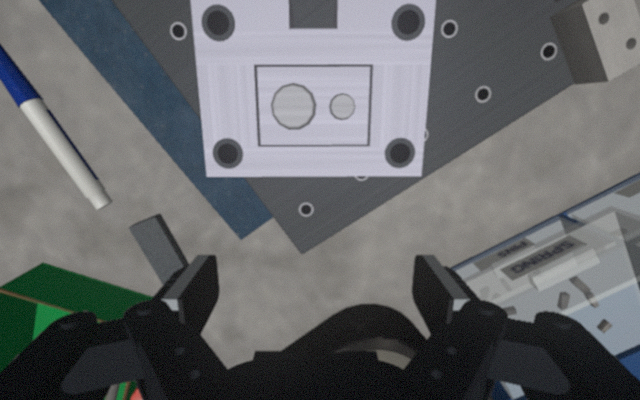

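Request:
servo_tool:
  increments:
    - {"dx": 0, "dy": 0, "dz": -2, "ax": 0, "ay": 0, "az": 0, "claw": -1}
    - {"dx": -0.2, "dy": 0, "dz": -4, "ax": 0, "ay": 0, "az": 0, "claw": -1}
    - {"dx": -0.2, "dy": 0, "dz": -6, "ax": 0, "ay": 0, "az": 0, "claw": -1}
    - {"dx": -0.2, "dy": 0, "dz": -8, "ax": 0, "ay": 0, "az": 0, "claw": -1}
    - {"dx": -0.2, "dy": 0, "dz": -8.7, "ax": 0, "ay": 0, "az": 0, "claw": -1}
    - {"dx": -0.2, "dy": 0, "dz": -8.7, "ax": 0, "ay": 0, "az": 0, "claw": -1}

```text
clock: 4.32
eef_pos: [501.3, -7.4, 30.2]
tool_rot: [-1.569, -0.0, -1.607]
force: [-0.8, -0.3, -0.3]
width: 85.2
```

```bash
python3 - <<'E'
from meas import *
s=read_state();print(s["qpos"].round(2),s["eef_pos"].round(1))
d=get_image("scene"); cv2.imwrite("pics/s3.png",cv2.resize(d["color"][0:200,250:500,::-1],None,fx=3,fy=3))
d=get_image("top"); cv2.imwrite("pics/t3.png",cv2.resize(d["color"][100:300,220:470,::-1],None,fx=3,fy=3))
E
```

```text
[ 0.1   0.76 -0.21  2.07  0.44  0.35 -0.5 ] [501.3  -7.4  30.2]
```

View pics/s3.png

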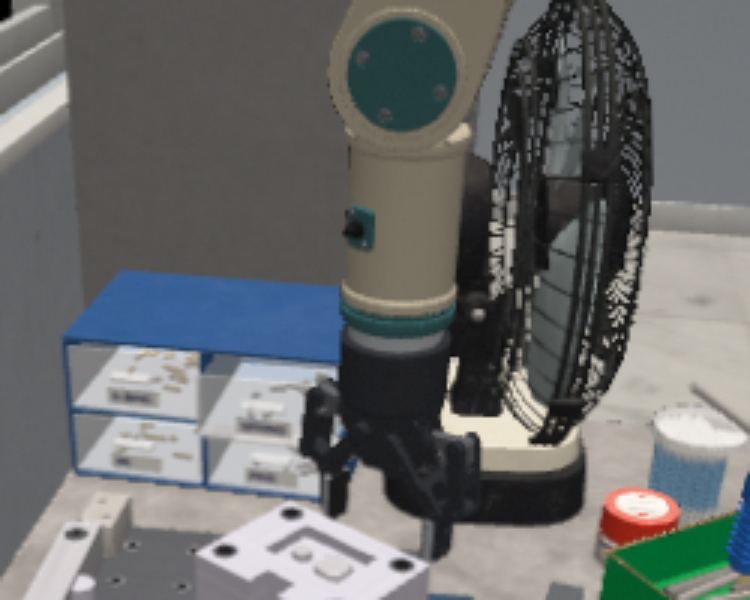

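View pics/t3.png

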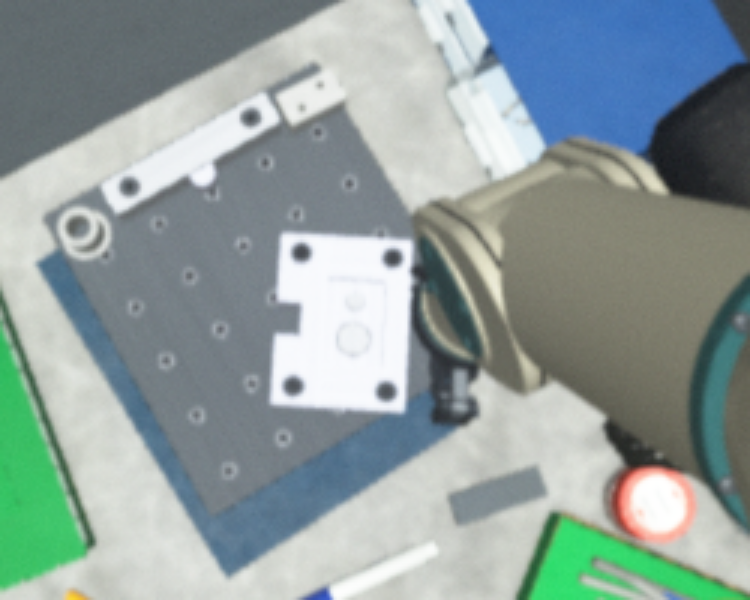

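Request:
servo_tool:
  increments:
    - {"dx": -0.3, "dy": 0.5, "dz": 0, "ax": 0, "ay": 0, "az": 0, "claw": -1}
    - {"dx": -0.6, "dy": 0.9, "dz": 0, "ax": 0, "ay": 0, "az": 0, "claw": -1}
    - {"dx": -0.6, "dy": 1.2, "dz": 0, "ax": 0, "ay": 0, "az": 0, "claw": -1}
    - {"dx": -0.6, "dy": 1.4, "dz": 0, "ax": 0, "ay": 0, "az": 0, "claw": -1}
    - {"dx": -0.6, "dy": 1.6, "dz": 0, "ax": 0, "ay": 0, "az": 0, "claw": -1}
    - {"dx": -0.6, "dy": 1.7, "dz": 0, "ax": 0, "ay": 0, "az": 0, "claw": -1}

```text
clock: 4.92
eef_pos: [494.2, 10.1, 29.5]
tool_rot: [-1.57, 0.0, -1.606]
force: [0.8, -0.4, 0.7]
width: 85.2
```

```bash
python3 - <<'E'
from meas import *
s=read_state();print(s["eef_pos"].round(1),s["force"])
d=get_image("wrist"); cv2.imwrite("pics/w4.png",d["color"][:,:,::-1])
th=np.radians(np.linspace(88.2,32.2,33)); t0=th[0]
c=np.c_[78*(np.sin(t0)-np.sin(th)),78*(np.cos(th)-np.cos(t0))]+[504,70.9]
T=c-61*np.c_[np.cos(th),np.sin(th)]+6*np.c_[-np.sin(th),np.cos(th)]
for k in range(0,32,8): print(k,T[k].round(1),((T[k+1:k+9]-T[k])/10).round(2).tolist(),(th[k+8]-th[k]).round(3))
print(T[32])
E
```

```text
[494.2  10.1  29.5] [ 0.84269207 -0.39024394  0.65626729]
0 [496.1  10.1] [[-0.17, 0.26], [-0.34, 0.54], [-0.5, 0.81], [-0.65, 1.09], [-0.79, 1.37], [-0.92, 1.66], [-1.04, 1.95], [-1.16, 2.25]] -0.244
8 [484.5  32.6] [[-0.1, 0.3], [-0.2, 0.6], [-0.29, 0.91], [-0.36, 1.21], [-0.43, 1.52], [-0.49, 1.84], [-0.54, 2.15], [-0.58, 2.46]] -0.244
16 [478.8  57.3] [[-0.03, 0.32], [-0.05, 0.63], [-0.06, 0.95], [-0.06, 1.27], [-0.05, 1.58], [-0.03, 1.9], [-0.0, 2.22], [0.04, 2.53]] -0.244
24 [479.1  82.6] [[0.05, 0.31], [0.11, 0.63], [0.17, 0.94], [0.25, 1.24], [0.33, 1.55], [0.43, 1.85], [0.53, 2.15], [0.65, 2.45]] -0.244
[485.58212138 107.02473391]
```

View pics/w4.png

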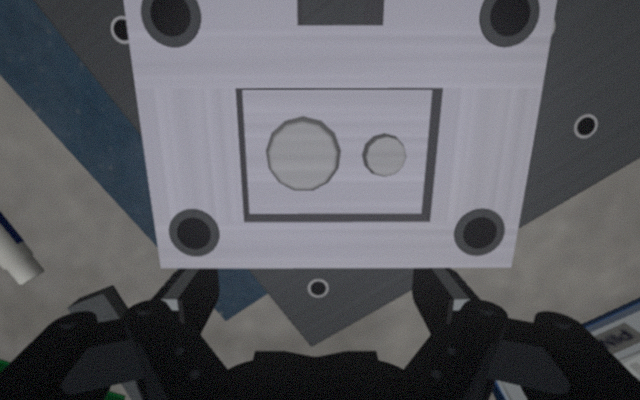

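Request:
servo_tool:
  increments:
    - {"dx": -0.17, "dy": 0.26, "dz": 0, "ax": 0, "ay": 0, "az": -0.03, "claw": -1}
    - {"dx": -0.34, "dy": 0.54, "dz": 0, "ax": 0, "ay": 0, "az": -0.06, "claw": -1}
    - {"dx": -0.5, "dy": 0.81, "dz": 0, "ax": 0, "ay": 0, "az": -0.09, "claw": -1}
    - {"dx": -0.65, "dy": 1.09, "dz": 0, "ax": 0, "ay": 0, "az": -0.12, "claw": -1}
    - {"dx": -0.79, "dy": 1.37, "dz": 0, "ax": 0, "ay": 0, "az": -0.15, "claw": -1}
    - {"dx": -0.92, "dy": 1.66, "dz": 0, "ax": 0, "ay": 0, "az": -0.18, "claw": -1}
    - {"dx": -1.04, "dy": 1.95, "dz": 0, "ax": 0, "ay": 0, "az": -0.21, "claw": -1}
    - {"dx": -1.16, "dy": 2.25, "dz": 0, "ax": 0, "ay": 0, "az": -0.24, "claw": -1}

```text
clock: 5.63
eef_pos: [480.7, 29.3, 29.2]
tool_rot: [-1.573, -0.005, -1.852]
force: [-0.9, -7.3, 2.4]
width: 85.4
```

```bash
cat >> meas.py <<'E'
def edge(g,a,b,n=60,w=4,skip=lambda t:False,lo=.1):
    a=np.array(a,float);b=np.array(b,float);u=(b-a)/np.linalg.norm(b-a);nn=np.array([-u[1],u[0]])
    s=np.arange(-w,w+.01,.1);P=[]
    for t in np.linspace(lo,1-lo,n):
        if skip(t):continue
        c=a+t*(b-a);Q=(c+s[:,None]*nn).astype(np.float32)
        v=cv2.remap(g,Q[:,0].reshape(1,-1),Q[:,1].reshape(1,-1),cv2.INTER_CUBIC)[0]
        k=np.abs(np.gradient(v)).argmax();P.append(c+s[k]*nn)
    P=np.array(P,np.float32);vx,vy,x,y=cv2.fitLine(P,cv2.DIST_HUBER,0,.1,.01).ravel()
    return np.array([x,y]),np.array([vx,vy])
def inter(l,m):
    s=np.linalg.solve(np.c_[l[1],-m[1]],m[0]-l[0]);return l[0]+s[0]*l[1]
def crop(i):
    d=get_image("top"); cv2.imwrite(f"pics/t{i}.png",cv2.resize(d["color"][115:265,225:415,::-1],None,fx=4,fy=4,interpolation=cv2.INTER_CUBIC)); return d
E
python3 - <<'E'
from meas import *
s=read_state();print(s["eef_pos"].round(1),s["tool_rot"].round(3))
crop(5)
d=get_image("wrist"); cv2.imwrite("pics/w5.png",d["color"][:,:,::-1])
E
```

```text
[480.7  29.3  29.2] [-1.573 -0.005 -1.852]
```

View pics/t5.png

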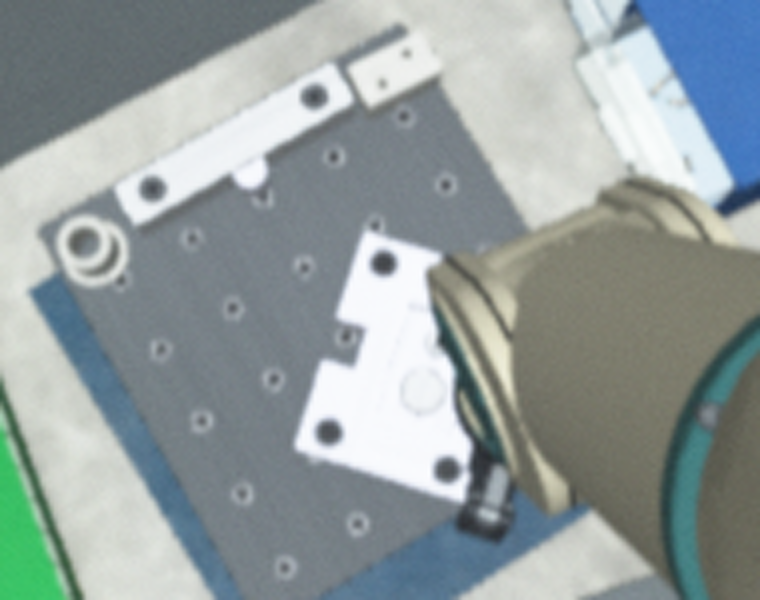

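View pics/w5.png

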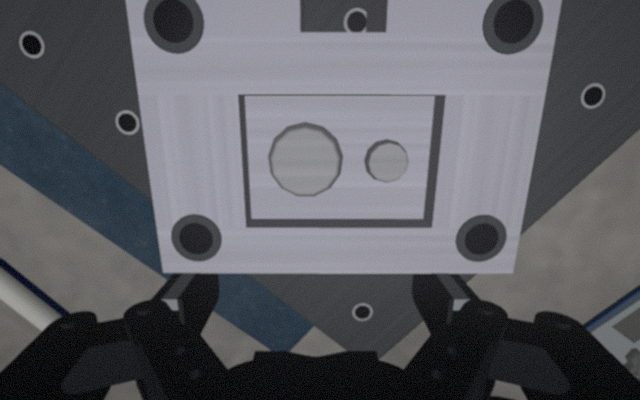

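Request:
servo_tool:
  increments:
    - {"dx": -0.1, "dy": 0.3, "dz": 0, "ax": 0, "ay": 0, "az": -0.03, "claw": -1}
    - {"dx": -0.2, "dy": 0.6, "dz": 0, "ax": 0, "ay": 0, "az": -0.06, "claw": -1}
    - {"dx": -0.29, "dy": 0.91, "dz": 0, "ax": 0, "ay": 0, "az": -0.09, "claw": -1}
    - {"dx": -0.36, "dy": 1.21, "dz": 0, "ax": 0, "ay": 0, "az": -0.12, "claw": -1}
    - {"dx": -0.43, "dy": 1.52, "dz": 0, "ax": 0, "ay": 0, "az": -0.15, "claw": -1}
    - {"dx": -0.49, "dy": 1.84, "dz": 0, "ax": 0, "ay": 0, "az": -0.18, "claw": -1}
    - {"dx": -0.54, "dy": 2.15, "dz": 0, "ax": 0, "ay": 0, "az": -0.21, "claw": -1}
    - {"dx": -0.58, "dy": 2.46, "dz": 0, "ax": 0, "ay": 0, "az": -0.24, "claw": -1}

```text
clock: 6.4
eef_pos: [473.6, 53.5, 29.1]
tool_rot: [-1.574, -0.007, -2.092]
force: [-3.3, -7.2, 5.8]
width: 85.4
```

```bash
python3 - <<'E'
from meas import *
s=read_state();print(s["eef_pos"].round(1),s["tool_rot"].round(3))
crop(6)
d=get_image("wrist"); cv2.imwrite("pics/w6.png",d["color"][:,:,::-1])
E
```

```text
[473.6  53.5  29.1] [-1.574 -0.007 -2.092]
```

View pics/t6.png

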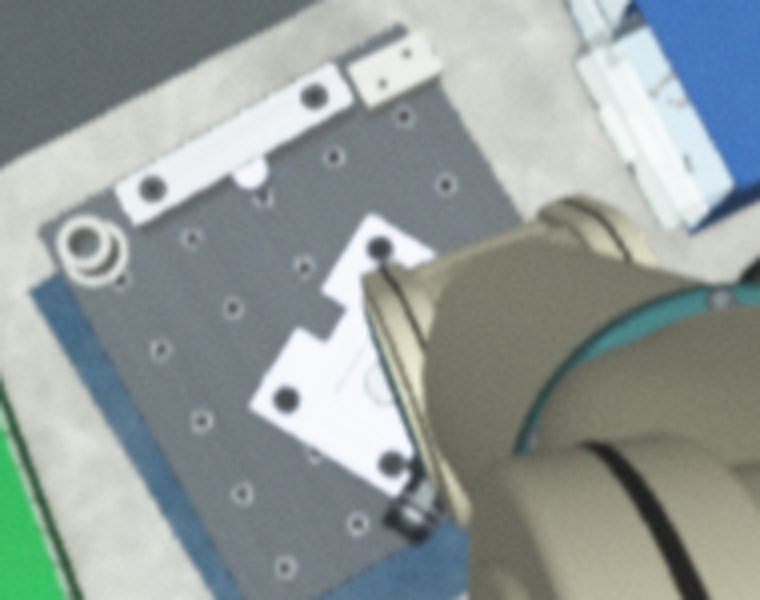

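View pics/w6.png

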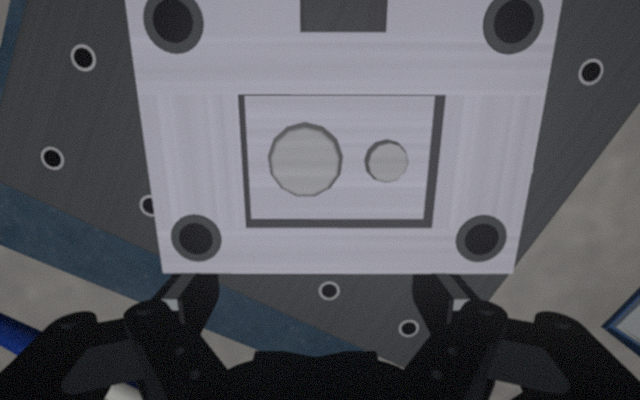

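Request:
servo_tool:
  increments:
    - {"dx": -0.03, "dy": 0.32, "dz": 0, "ax": 0, "ay": 0, "az": -0.03, "claw": -1}
    - {"dx": -0.05, "dy": 0.63, "dz": 0, "ax": 0, "ay": 0, "az": -0.06, "claw": -1}
    - {"dx": -0.06, "dy": 0.95, "dz": 0, "ax": 0, "ay": 0, "az": -0.09, "claw": -1}
    - {"dx": -0.06, "dy": 1.27, "dz": 0, "ax": 0, "ay": 0, "az": -0.12, "claw": -1}
    - {"dx": -0.05, "dy": 1.58, "dz": 0, "ax": 0, "ay": 0, "az": -0.15, "claw": -1}
    - {"dx": -0.03, "dy": 1.9, "dz": 0, "ax": 0, "ay": 0, "az": -0.18, "claw": -1}
    - {"dx": 0, "dy": 2.22, "dz": 0, "ax": 0, "ay": 0, "az": -0.21, "claw": -1}
    - {"dx": 0.04, "dy": 2.53, "dz": 0, "ax": 0, "ay": 0, "az": -0.24, "claw": -1}

```text
clock: 7.17
eef_pos: [472.1, 78.4, 29.1]
tool_rot: [-1.574, -0.01, -2.332]
force: [-6.3, -7.7, 7.3]
width: 85.7
```

```bash
python3 - <<'E'
from meas import *
s=read_state();print(s["eef_pos"].round(1),s["tool_rot"].round(3),s["qpos"].round(2))
crop(7)
d=get_image("wrist"); cv2.imwrite("pics/w7.png",d["color"][:,:,::-1])
# block pose via wrist: lower edge of top face pixels & keyway bottom
P=lambda u,v:ray(d,(u,v),62)[:2]
g=cv2.GaussianBlur(cv2.cvtColor(d["color"],cv2.COLOR_RGB2GRAY),(0,0),1).astype(np.float32)
B=edge(g,(230,273),(400,273),w=8);L=edge(g,(133,60),(158,230),w=8,lo=.05);R=edge(g,(556,60),(518,230),w=8,lo=.05);K=edge(g,(305,32),(382,32),w=6,lo=.15);
a,b=P(*inter(B,L)),P(*inter(B,R));k=P(*(K[0]))
v=a-b; print("corners",a.round(1),b.round(1),np.linalg.norm(v).round(1),"yaw",np.degrees(np.arctan2(-v[0],v[1])).round(2))
y=v/np.linalg.norm(v);x=np.array([y[1],-y[0]]);print("slot depth",((k-(a+b)/2)@x).round(1),"centre",((a+b)/2+50*x).round(1))
E
```

```text
[472.1  78.4  29.1] [-1.574 -0.01  -2.332] [-0.2   0.74 -0.03  2.13  0.09  0.28 -1.08]
corners [437.4 126.4] [533.   35.2] 132.2 yaw 46.35
slot depth 82.4 centre [519.7 117. ]
```

View pics/t7.png

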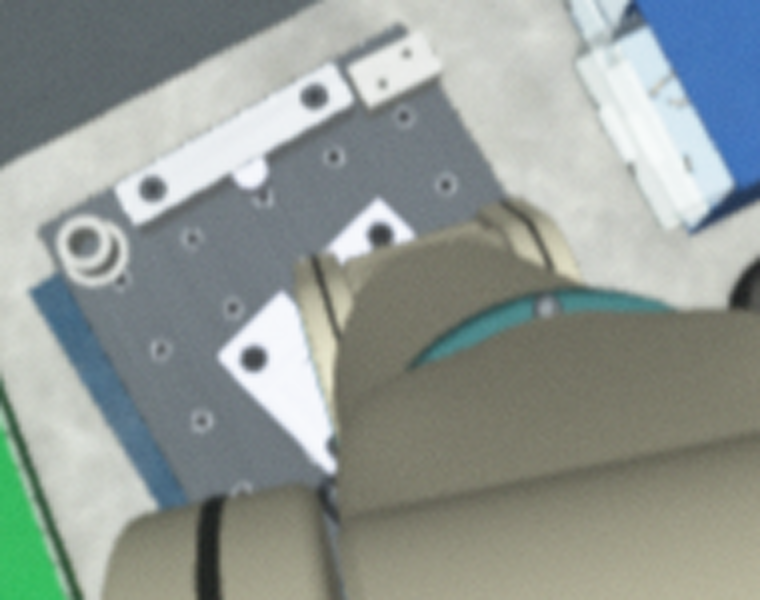

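View pics/w7.png

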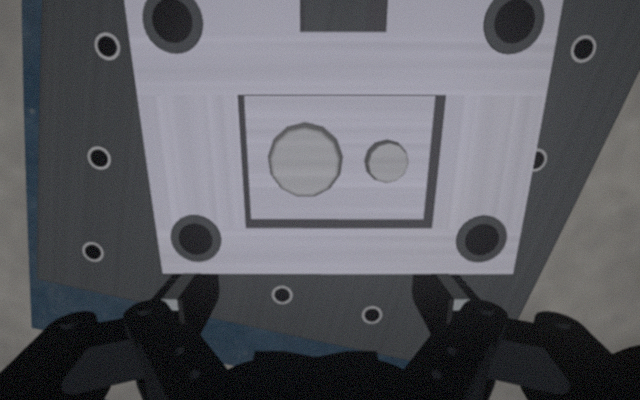

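```bash
python3 - <<'E'
from meas import *
d=get_image("top")
g=cv2.GaussianBlur(cv2.cvtColor(d["color"],cv2.COLOR_RGB2GRAY),(0,0),.7).astype(np.float32)
q=lambda x,y:(225+x/4-.375,115+y/4-.375)
F1=edge(g,q(219,356),q(285,293),n=25);F2=edge(g,q(330,247),q(378,199),n=20);S=edge(g,q(219,356),q(315,455),n=30);R=edge(g,q(378,199),q(413,234),n=15,lo=.15)
f=(F1[0]+F2[0])/2;v=F2[0]-F1[0];F=(f,v/np.linalg.norm(v))
a=ray(d,inter(F,S),62)[:2];b=ray(d,inter(F,R),62)[:2];v=a-b
print(a.round(1),b.round(1),np.linalg.norm(v),np.degrees(np.arctan2(-v[0],v[1])))
y=v/np.linalg.norm(v);x=np.array([y[1],-y[0]]);print("centre",((a+b)/2-50*x).round(1))
E
```

```text
[510.5 195.9] [607.6 104.2] 133.5561607234849 46.64614220955979
centre [524.7 113.7]
```

Request:
servo_tool:
  increments:
    - {"dx": 0.05, "dy": 0.31, "dz": 0, "ax": 0, "ay": 0, "az": -0.03, "claw": -1}
    - {"dx": 0.11, "dy": 0.63, "dz": 0, "ax": 0, "ay": 0, "az": -0.06, "claw": -1}
    - {"dx": 0.17, "dy": 0.94, "dz": 0, "ax": 0, "ay": 0, "az": -0.09, "claw": -1}
    - {"dx": 0.25, "dy": 1.24, "dz": 0, "ax": 0, "ay": 0, "az": -0.12, "claw": -1}
    - {"dx": 0.33, "dy": 1.55, "dz": 0, "ax": 0, "ay": 0, "az": -0.15, "claw": -1}
    - {"dx": 0.43, "dy": 1.85, "dz": 0, "ax": 0, "ay": 0, "az": -0.18, "claw": -1}
    - {"dx": 0.53, "dy": 2.15, "dz": 0, "ax": 0, "ay": 0, "az": -0.21, "claw": -1}
    - {"dx": 0.65, "dy": 2.45, "dz": 0, "ax": 0, "ay": 0, "az": -0.24, "claw": -1}

```text
clock: 7.98
eef_pos: [477.3, 103.5, 28.8]
tool_rot: [-1.573, -0.012, -2.571]
force: [-8.8, -6.1, 6.2]
width: 85.4
```

```bash
python3 - <<'E'
from meas import *
s=read_state();print(s["eef_pos"].round(1),s["tool_rot"].round(3),s["qpos"].round(2))
crop(8)
d=get_image("wrist"); cv2.imwrite("pics/w8.png",d["color"][:,:,::-1])
d=get_image("scene"); cv2.imwrite("pics/s8.png",cv2.resize(d["color"][130:280,230:430,::-1],None,fx=4,fy=4))
E
```

```text
[477.3 103.5  28.8] [-1.573 -0.012 -2.571] [-0.28  0.75  0.02  2.1  -0.03  0.3  -1.24]
```

View pics/t8.png

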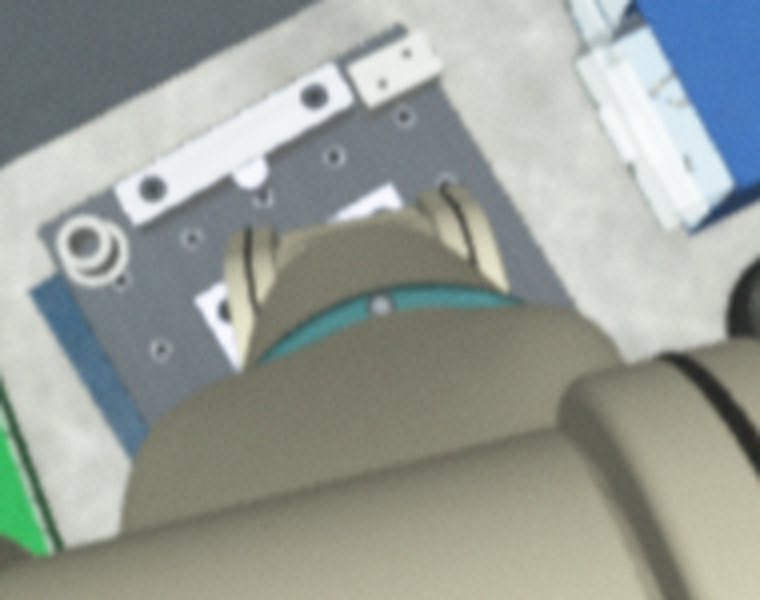

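View pics/w8.png

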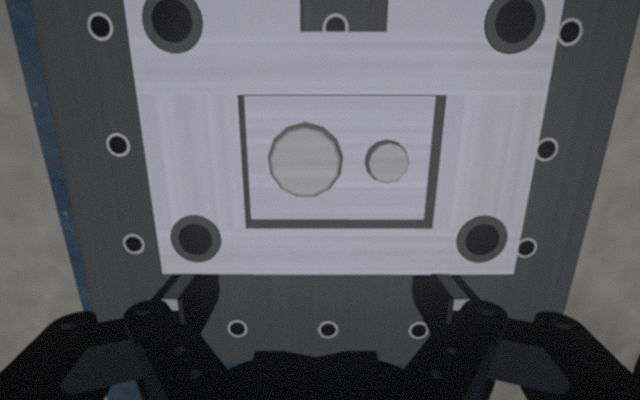

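View pics/s8.png

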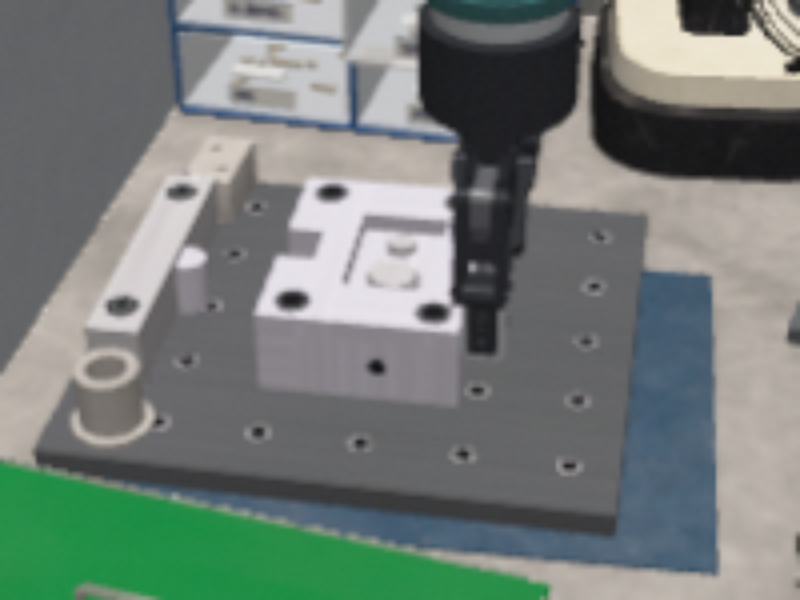

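```bash
cat > wr.py <<'E'
from meas import *
d=get_image("wrist"); s=read_state()
g8=cv2.cvtColor(d["color"],cv2.COLOR_RGB2GRAY)
g=cv2.GaussianBlur(g8,(0,0),1).astype(np.float32)
def bl(d_=d):
    B=edge(g,(230,273),(400,273),w=8);L=edge(g,(133,60),(158,230),w=8,lo=.05);R=edge(g,(556,60),(518,230),w=8,lo=.05)
    P=lambda p:ray(d,p,62)[:2]
    a,b=P(inter(B,L)),P(inter(B,R));v=a-b;y=v/np.linalg.norm(v);x=np.array([y[1],-y[0]])
    return (a+b)/2+50*x,x,y,np.linalg.norm(v)
def hole(u,v,r=9):
    w=g[v-r:v+r+1,u-r:u+r+1];m=(w>np.percentile(g[max(0,v-14):v+15,u-14:u+15],50)+22).astype(np.uint8)
    ys,xs=np.nonzero(m);(cx,cy),_=cv2.minEnclosingCircle(np.c_[xs,ys].astype(np.float32)) 
    return u-r+cx,v-r+cy
E
python3 - <<'E'
from wr import *
c,x,y,w=bl(); print("c",c.round(1),"yaw",np.degrees(np.arctan2(x[1],x[0])).round(2),w.round(1))
H=[(237,329),(328,330),(419,331),(134,244),(118,145),(100,26),(545,149),(526,248),(570,32)]
for h in H:
    p=hole(*h,r=13); X=ray(d,p,17)[:2]; X0=ray(d,h,17)[:2]; print(h,np.round(p,1),X0.round(1),"rel block",((X0-c)@x).round(1),((X0-c)@y).round(1))
E
```

```text
c [533.1 129.9] yaw 32.73 131.9
(237, 329) [237. 328.] [413.4 114.8] rel block -108.8 52.0
(328, 330) [327.5 330. ] [440.4  71.9] rel block -109.3 1.3
(419, 331) [417.5 330.7] [467.2  28.8] rel block -110.1 -49.5
(134, 244) [133.4 243.2] [429.7 184.2] rel block -57.6 101.6
(118, 145) [118. 144.] [472.3 211.3] rel block -7.1 101.3
(100, 26) [100.  26.] [515.3 238.3] rel block 43.7 100.8
(545, 149) [541.2 149. ] [579.7  40.8] rel block -9.0 -100.2
(526, 248) [521.2 248. ] [537.   13.2] rel block -59.8 -100.3
(570, 32) [566.9  30.6] [622.8  66.8] rel block 41.4 -101.5
```

Request:
servo_tool:
  increments:
    - {"dx": 0.25, "dy": 0.16, "dz": 0, "ax": 0, "ay": 0, "az": -0.003, "claw": -1}
    - {"dx": 0.51, "dy": 0.32, "dz": 0, "ax": 0, "ay": 0, "az": -0.006, "claw": -1}
    - {"dx": 0.76, "dy": 0.48, "dz": 0, "ax": 0, "ay": 0, "az": -0.01, "claw": -1}
    - {"dx": 1.02, "dy": 0.64, "dz": 0, "ax": 0, "ay": 0, "az": -0.01, "claw": -1}
    - {"dx": 1.27, "dy": 0.8, "dz": 0, "ax": 0, "ay": 0, "az": -0.01, "claw": -1}
    - {"dx": 1.52, "dy": 0.96, "dz": 0, "ax": 0, "ay": 0, "az": -0.01, "claw": -1}
    - {"dx": 1.78, "dy": 1.12, "dz": 0, "ax": 0, "ay": 0, "az": -0.01, "claw": -1}
    - {"dx": 2.03, "dy": 1.28, "dz": 0, "ax": 0, "ay": 0, "az": -0.01, "claw": -1}

```text
clock: 8.85
eef_pos: [496.4, 115.9, 28.6]
tool_rot: [-1.574, -0.015, -2.581]
force: [-10.9, -6.3, 9.9]
width: 85.4
```

```bash
python3 - <<'E'
from wr import *
print(s["eef_pos"].round(1),s["tool_rot"].round(3))
c,x,y,w=bl(); print("c",c.round(1),"yaw",np.degrees(np.arctan2(x[1],x[0])).round(2),w.round(1))
cv2.imwrite("pics/w9.png",d["color"][:,:,::-1])
crop(9)
d=get_image("scene"); cv2.imwrite("pics/s9.png",cv2.resize(d["color"][130:280,230:430,::-1],None,fx=4,fy=4,interpolation=cv2.INTER_CUBIC))
t=get_image("top");q=lambda x,y:(225+x/4-.375,115+y/4-.375)
for h in[(121,281),(192,238),(262,197),(334,157),(404,117)]:
    X=ray(t,q(*h),17)[:2]-[623.8,186];a=np.radians(32.2);print(X@[np.cos(a),np.sin(a)],X@[-np.sin(a),np.cos(a)])
E
```

```text
[497.7 116.7  28.6] [-1.573 -0.012 -2.58 ]
c [551.5 140.8] yaw 32.02 132.0
-15.2399772508224 99.58735758643526
-14.183951479074803 49.27561976231824
-13.883314694391597 -0.26883626160743335
-14.746756658097766 -50.925917937195536
-14.975559587824227 -100.91086591142398
```

View pics/w9.png

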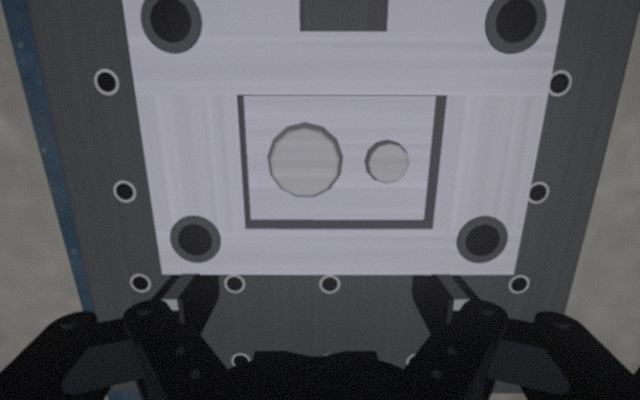

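View pics/s9.png

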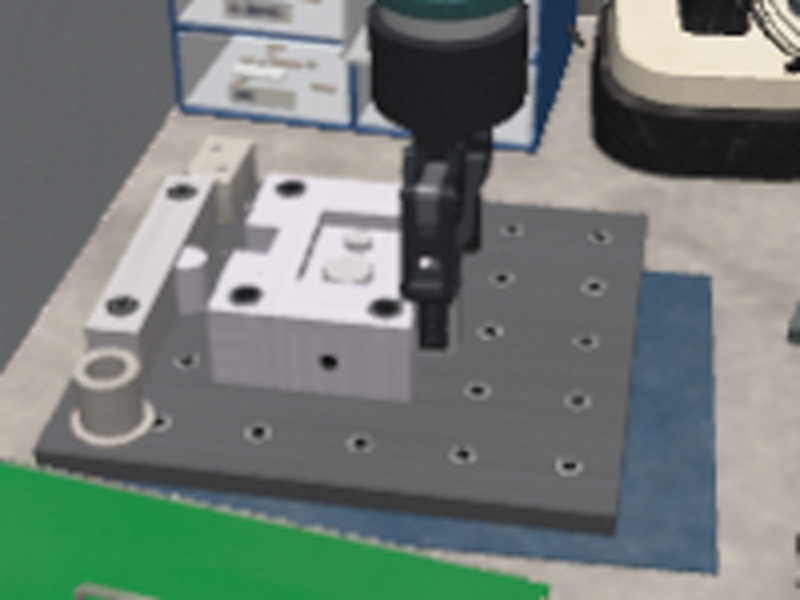

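View pics/t9.png

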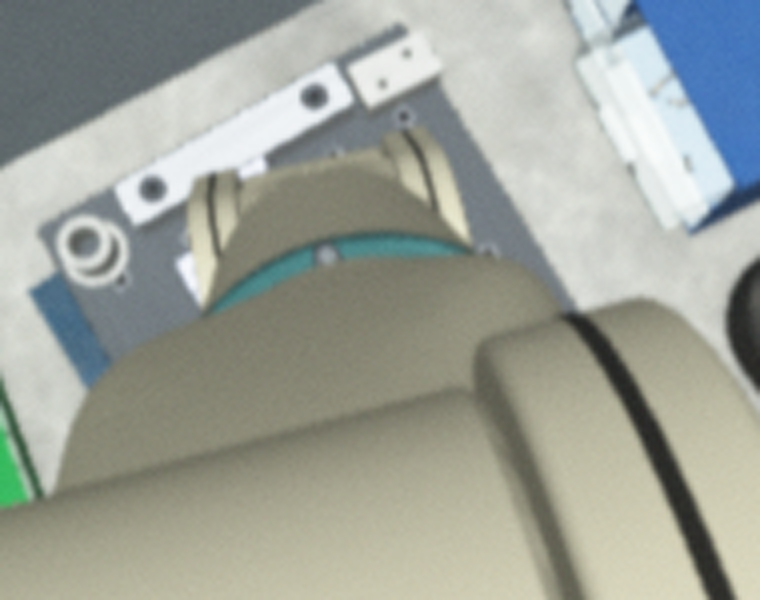

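```bash
python3 - <<'E'
from wr import *
c,x,y,w=bl()
for h in [(140,283),(234,284),(329,284),(519,284),(124,191),(538,191),(106,82),(559,83)]:
    X0=ray(d,h,17)[:2]; print(h,((X0-c)@x).round(1),((X0-c)@y).round(1))
E
```

```text
(140, 283) -80.3 101.7
(234, 284) -80.4 51.4
(329, 284) -80.1 1.0
(519, 284) -79.9 -100.4
(124, 191) -29.6 102.0
(538, 191) -28.7 -100.5
(106, 82) 20.7 102.2
(559, 83) 21.2 -100.4
```

Request:
servo_tool:
  increments:
    - {"dx": 0.25, "dy": 0.17, "dz": 0, "ax": 0, "ay": 0, "az": 0, "claw": -1}
    - {"dx": 0.5, "dy": 0.34, "dz": 0, "ax": 0, "ay": 0, "az": 0, "claw": -1}
    - {"dx": 0.75, "dy": 0.51, "dz": 0, "ax": 0, "ay": 0, "az": 0, "claw": -1}
    - {"dx": 1.0, "dy": 0.68, "dz": 0, "ax": 0, "ay": 0, "az": 0, "claw": -1}
    - {"dx": 1.25, "dy": 0.85, "dz": 0, "ax": 0, "ay": 0, "az": 0, "claw": -1}
    - {"dx": 1.5, "dy": 1.02, "dz": 0, "ax": 0, "ay": 0, "az": 0, "claw": -1}
    - {"dx": 1.65, "dy": 1.12, "dz": 0, "ax": 0, "ay": 0, "az": 0, "claw": -1}

```text
clock: 9.68
eef_pos: [514.1, 127.5, 28.5]
tool_rot: [-1.573, -0.013, -2.58]
force: [-9.1, -6.3, 6.7]
width: 85.4
```

```bash
python3 - <<'E'
from wr import *
print(s["eef_pos"].round(1),s["tool_rot"].round(3),s["force"].round(1))
c,x,y,w=bl(); print("c",c.round(1),"yaw",np.degrees(np.arctan2(x[1],x[0])).round(2),w.round(1))
cv2.imwrite("pics/w10.png",d["color"][:,:,::-1])
d=get_image("scene"); cv2.imwrite("pics/s10.png",cv2.resize(d["color"][150:260,235:395,::-1],None,fx=5,fy=5,interpolation=cv2.INTER_CUBIC))
E
```

```text
[514.7 127.9  28.5] [-1.573 -0.011 -2.58 ] [-8.1 -5.3  5.3]
c [569.  152.4] yaw 32.2 132.0
```

View pics/w10.png

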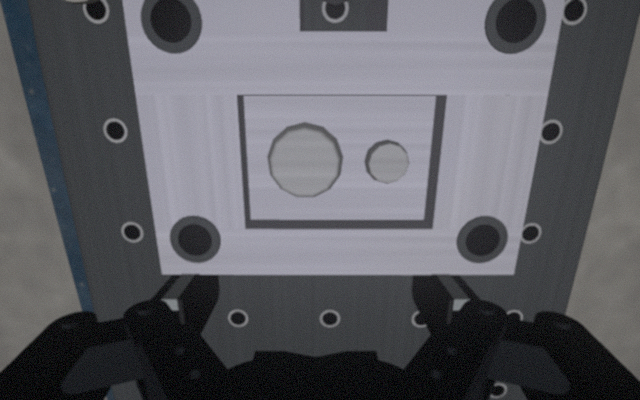

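View pics/s10.png

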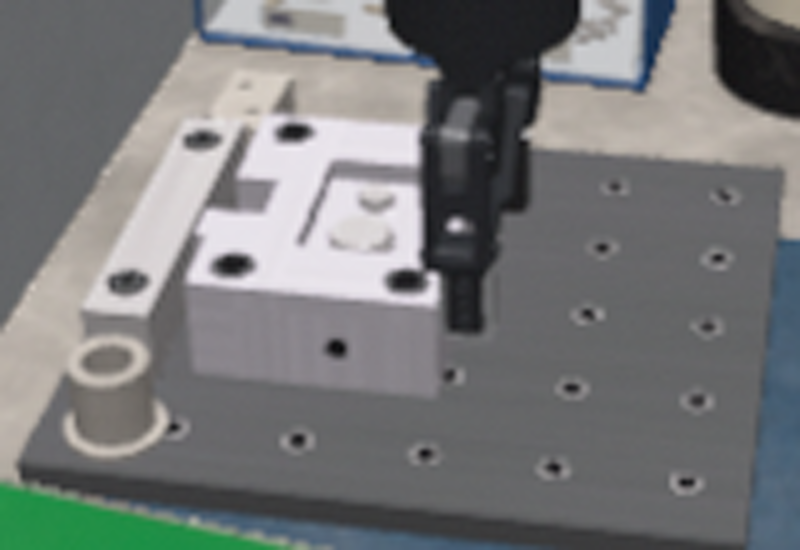

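Request:
servo_tool:
  increments:
    - {"dx": 0.17, "dy": 0.1, "dz": 0, "ax": 0, "ay": 0, "az": 0, "claw": -1}
    - {"dx": 0.34, "dy": 0.21, "dz": 0, "ax": 0, "ay": 0, "az": 0, "claw": -1}
    - {"dx": 0.51, "dy": 0.32, "dz": 0, "ax": 0, "ay": 0, "az": 0, "claw": -1}
    - {"dx": 0.68, "dy": 0.42, "dz": 0, "ax": 0, "ay": 0, "az": 0, "claw": -1}

```text
clock: 10.12
eef_pos: [520.4, 131.5, 28.5]
tool_rot: [-1.573, -0.014, -2.58]
force: [-9.2, -7.2, 7.8]
width: 85.7
```

```bash
python3 - <<'E'
from wr import *
print(s["eef_pos"].round(1),s["tool_rot"].round(3),s["force"].round(1))
c,x,y,w=bl(); print("c",c.round(1),"yaw",np.degrees(np.arctan2(x[1],x[0])).round(2),w.round(1))
cv2.imwrite("pics/w11.png",d["color"][:,:,::-1])
d=get_image("scene"); cv2.imwrite("pics/s11.png",cv2.resize(d["color"][150:260,235:395,::-1],None,fx=5,fy=5,interpolation=cv2.INTER_CUBIC))
E
```

```text
[521.2 132.   28.5] [-1.573 -0.012 -2.58 ] [-6.4 -4.9  4.3]
c [575.4 156.4] yaw 32.21 132.0
```

View pics/s11.png

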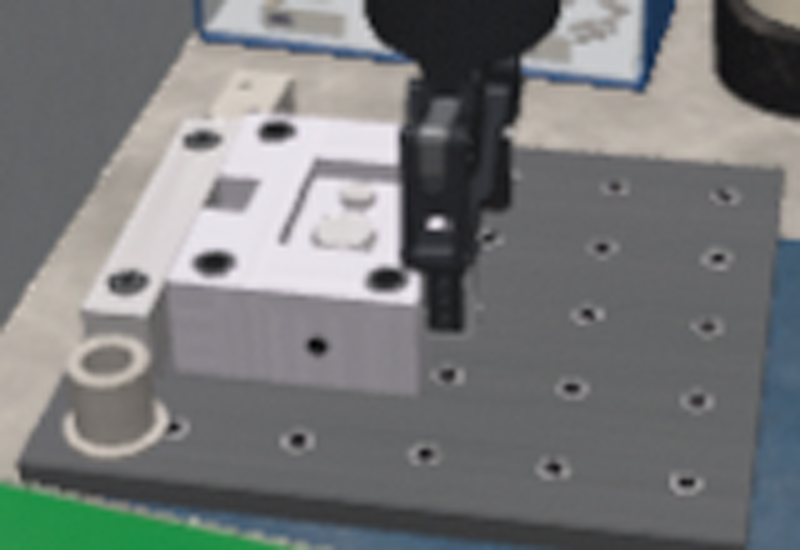

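Request:
servo_tool:
  increments:
    - {"dx": 0.13, "dy": 0.08, "dz": 0, "ax": 0, "ay": 0, "az": 0, "claw": -1}
    - {"dx": 0.26, "dy": 0.16, "dz": 0, "ax": 0, "ay": 0, "az": 0, "claw": -1}
    - {"dx": 0.39, "dy": 0.24, "dz": 0, "ax": 0, "ay": 0, "az": 0, "claw": -1}
    - {"dx": 0.47, "dy": 0.3, "dz": 0, "ax": 0, "ay": 0, "az": 0, "claw": -1}

```text
clock: 10.55
eef_pos: [525.3, 134.6, 28.4]
tool_rot: [-1.573, -0.013, -2.58]
force: [-9.3, -7.5, 6.2]
width: 85.5
```

Request:
servo_tool:
  increments:
    - {"dx": 0.08, "dy": 0.05, "dz": 0, "ax": 0, "ay": 0, "az": 0, "claw": -1}
    - {"dx": 0.13, "dy": 0.08, "dz": 0, "ax": 0, "ay": 0, "az": 0, "claw": -1}

```text
clock: 10.72
eef_pos: [525.5, 134.7, 28.4]
tool_rot: [-1.574, -0.016, -2.581]
force: [-11.5, -7.3, 10.5]
width: 85.0
```

Request:
servo_tool:
  increments:
    - {"dx": 0.08, "dy": 0.05, "dz": 0, "ax": 0, "ay": 0, "az": 0, "claw": -1}
    - {"dx": 0.08, "dy": 0.05, "dz": 0, "ax": 0, "ay": 0, "az": 0, "claw": -1}

```text
clock: 10.88
eef_pos: [525.4, 134.7, 28.3]
tool_rot: [-1.574, -0.017, -2.581]
force: [-13.5, -8.7, 10.4]
width: 85.5
```

Request:
servo_tool:
  increments:
    - {"dx": 0.08, "dy": 0.05, "dz": 0, "ax": 0, "ay": 0, "az": 0, "claw": -1}
    - {"dx": 0.08, "dy": 0.05, "dz": 0, "ax": 0, "ay": 0, "az": 0, "claw": -1}

```text
clock: 11.05
eef_pos: [525.4, 134.6, 28.2]
tool_rot: [-1.574, -0.019, -2.581]
force: [-14.5, -8.4, 12.2]
width: 85.0
```

```bash
python3 - <<'E'
from wr import *
print(s["eef_pos"].round(1),s["tool_rot"].round(3),s["force"].round(1))
c,x,y,w=bl(); print("c",c.round(1),"yaw",np.degrees(np.arctan2(x[1],x[0])).round(2),w.round(1))
cv2.imwrite("pics/w12.png",d["color"][:,:,::-1])
crop(12)
d=get_image("scene"); cv2.imwrite("pics/s12.png",cv2.resize(d["color"][150:260,235:395,::-1],None,fx=5,fy=5,interpolation=cv2.INTER_CUBIC))
E
```

```text
[525.4 134.7  28.2] [-1.574 -0.019 -2.581] [-13.9  -8.7  11.6]
c [580.7 159.3] yaw 31.66 132.0
```

View pics/s12.png

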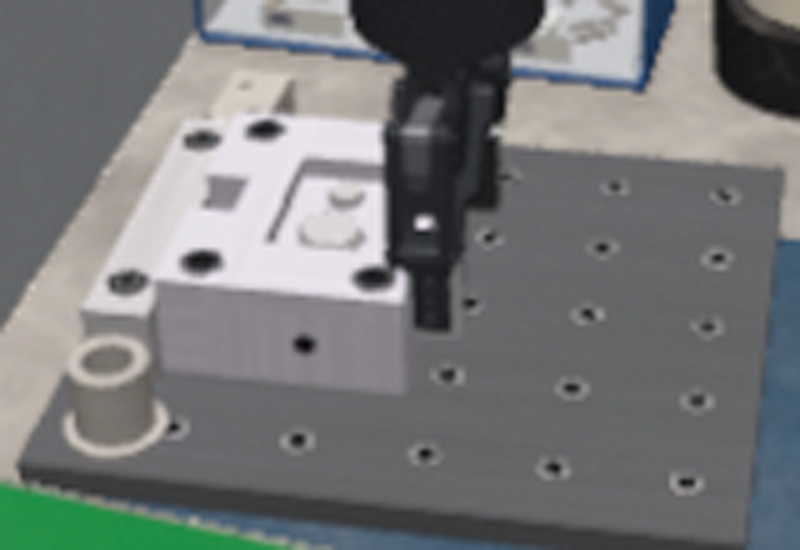

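View pics/w12.png

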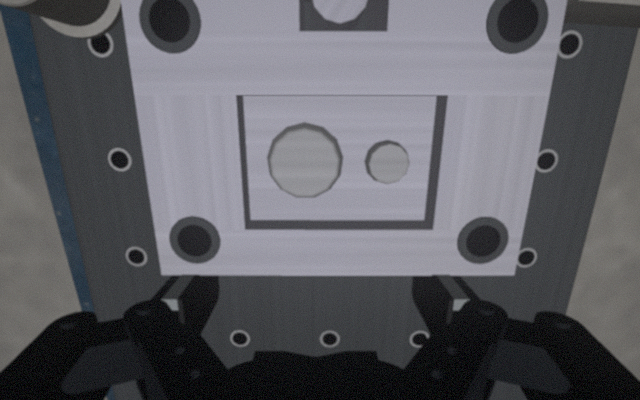

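View pics/t12.png

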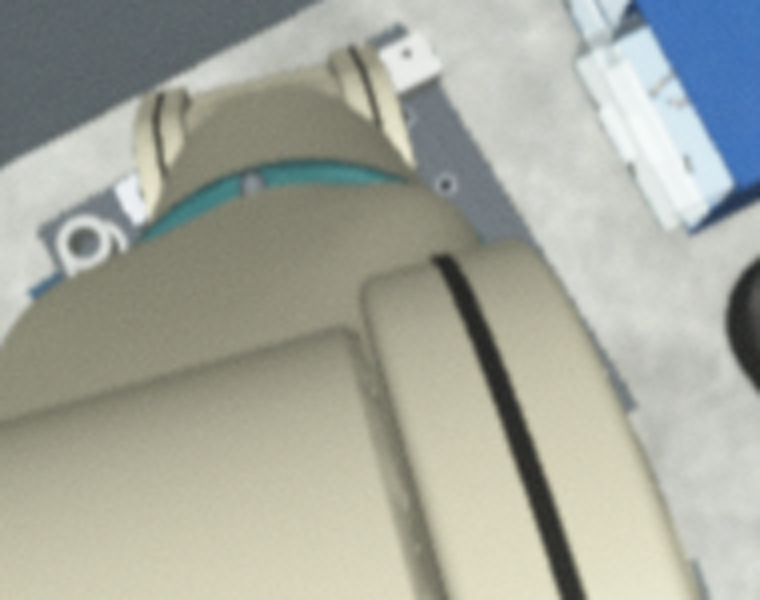

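```bash
python3 - <<'E'
from wr import *
c,x,y,w=bl()
for h in [(240,338),(329,339),(136,257),(526,258),(119,160),(547,160),(100,44),(570,44)]:
    X0=ray(d,h,17)[:2]; print(h,((X0-c)@x).round(1),((X0-c)@y).round(1))
E
```

```text
(240, 338) -115.3 50.1
(329, 339) -115.3 0.1
(136, 257) -65.7 101.4
(526, 258) -64.1 -101.0
(119, 160) -15.1 101.9
(547, 160) -13.0 -101.0
(100, 44) 35.3 102.2
(570, 44) 37.4 -100.5
```

Request:
servo_tool:
  increments:
    - {"dx": 0.05, "dy": 0.03, "dz": 0, "ax": 0, "ay": 0, "az": 0.01, "claw": -1}
    - {"dx": 0.1, "dy": 0.06, "dz": 0, "ax": 0, "ay": 0, "az": 0.02, "claw": -1}
    - {"dx": 0.15, "dy": 0.1, "dz": 0, "ax": 0, "ay": 0, "az": 0.025, "claw": -1}
    - {"dx": 0.15, "dy": 0.1, "dz": 0, "ax": 0, "ay": 0, "az": 0.025, "claw": -1}

```text
clock: 11.58
eef_pos: [524.7, 134.0, 28.2]
tool_rot: [-1.575, -0.024, -2.56]
force: [-18.2, -10.0, 15.0]
width: 85.4
```

```bash
python3 - <<'E'
from wr import *
print(s["eef_pos"].round(1),s["tool_rot"].round(3),s["force"].round(1),s["torque"].round(2))
c,x,y,w=bl(); print("c",c.round(1),"yaw",np.degrees(np.arctan2(x[1],x[0])).round(2),w.round(1))
cv2.imwrite("pics/w13.png",d["color"][:,:,::-1])
E
```

```text
[524.8 134.   28.2] [-1.575 -0.024 -2.56 ] [-18.  -10.5  16.8] [-2.7   3.11 -0.97]
c [580.6 159.5] yaw 32.06 132.2
```

View pics/w13.png

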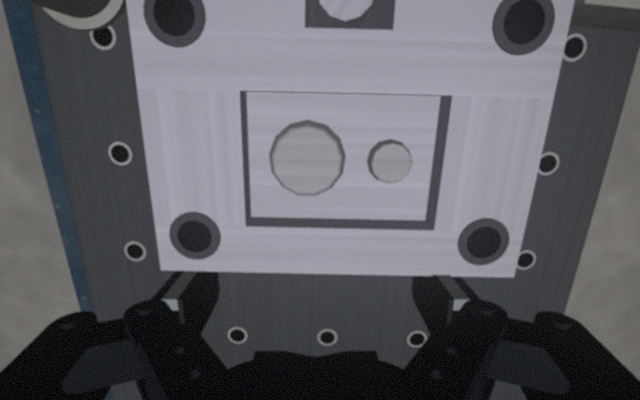

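Request:
servo_tool:
  increments:
    - {"dx": -0.5, "dy": -0.3, "dz": 0, "ax": 0, "ay": 0, "az": -0.01, "claw": -1}
    - {"dx": -1.2, "dy": -0.75, "dz": 0, "ax": 0, "ay": 0, "az": -0.02, "claw": -1}
    - {"dx": -2.2, "dy": -1.4, "dz": 0, "ax": 0, "ay": 0, "az": -0.02, "claw": -1}
    - {"dx": -3.4, "dy": -2.1, "dz": 0.3, "ax": 0, "ay": 0, "az": -0.02, "claw": -1}
    - {"dx": -4, "dy": -2.5, "dz": 3, "ax": 0, "ay": 0, "az": -0.02, "claw": -1}
    - {"dx": -4, "dy": -2.5, "dz": 6, "ax": 0, "ay": 0, "az": -0.02, "claw": -1}
    - {"dx": -4, "dy": -2.5, "dz": 9, "ax": 0, "ay": 0, "az": -0.02, "claw": -1}
    - {"dx": -4, "dy": -2.5, "dz": 12, "ax": 0, "ay": 0, "az": -0.02, "claw": -1}

```text
clock: 12.3
eef_pos: [495.9, 116.0, 150.5]
tool_rot: [-1.571, 0.001, -2.573]
force: [0.9, 0.3, 0.0]
width: 85.5
```

Request:
servo_tool:
  increments:
    - {"dx": 0, "dy": 0, "dz": 3, "ax": 0, "ay": 0, "az": 0, "claw": -1}
    - {"dx": 0, "dy": 0, "dz": 6, "ax": 0, "ay": 0, "az": 0, "claw": -1}
    - {"dx": 0, "dy": 0, "dz": 6, "ax": 0, "ay": 0, "az": 0, "claw": -1}
    - {"dx": 0, "dy": 0, "dz": 6, "ax": 0, "ay": 0, "az": 0, "claw": -1}

```text
clock: 12.63
eef_pos: [497.4, 116.5, 211.0]
tool_rot: [-1.57, 0.005, -2.572]
force: [0.3, -0.8, -1.8]
width: 85.3
```

```bash
python3 - <<'E'
from wr import *
print(s["eef_pos"].round(1),s["tool_rot"].round(3),s["force"].round(1))
cv2.imwrite("pics/w14.png",d["color"][:,:,::-1])
crop(14)
d=get_image("scene"); cv2.imwrite("pics/s14.png",cv2.resize(d["color"][150:260,235:395,::-1],None,fx=5,fy=5,interpolation=cv2.INTER_CUBIC))
E
```

```text
[496.3 116.  209.6] [-1.571e+00  2.000e-03 -2.572e+00] [-0.1  0.6 -0.4]
```

View pics/w14.png

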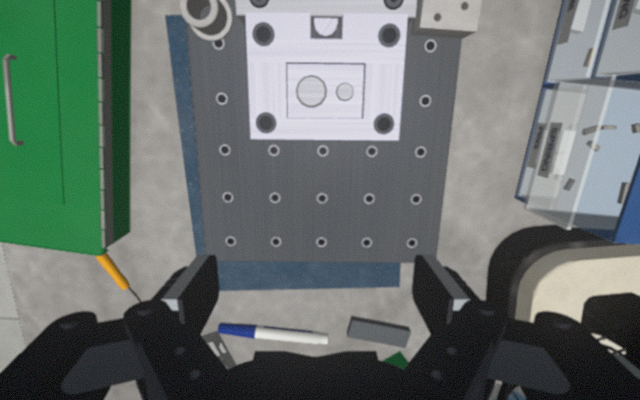

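View pics/t14.png

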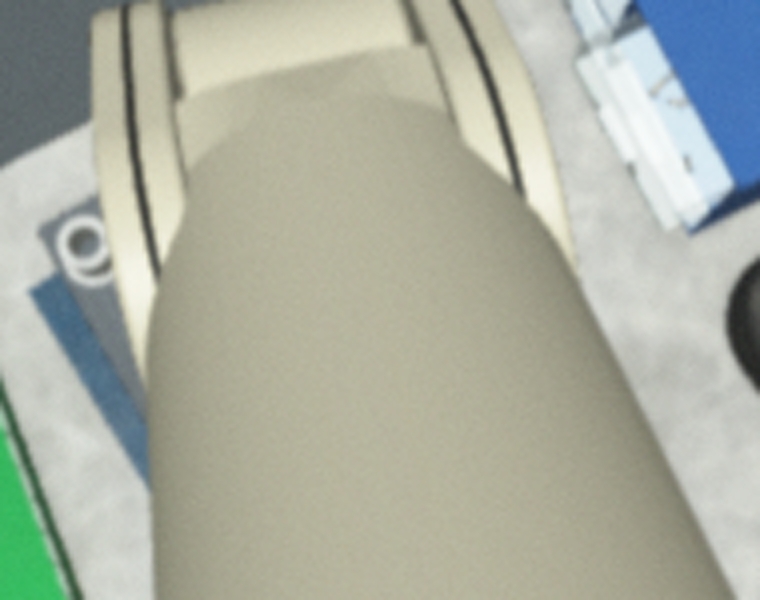

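View pics/s14.png

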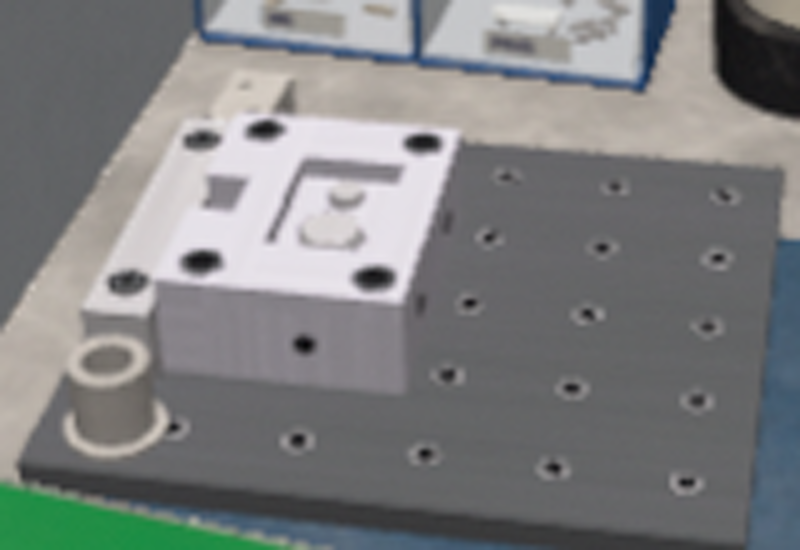

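Request:
servo_tool:
  increments:
    - {"dx": 2, "dy": 1.3, "dz": 0, "ax": 0, "ay": 0, "az": 0, "claw": -1}
    - {"dx": 4, "dy": 2.6, "dz": 0, "ax": 0, "ay": 0, "az": 0, "claw": -1}
    - {"dx": 6, "dy": 3.8, "dz": 0, "ax": 0, "ay": 0, "az": 0, "claw": -1}
    - {"dx": 6.5, "dy": 4, "dz": 0, "ax": 0, "ay": 0, "az": 0, "claw": -1}
    - {"dx": 6.5, "dy": 4, "dz": 0, "ax": 0, "ay": 0, "az": 0, "claw": -1}

```text
clock: 13.2
eef_pos: [561.6, 156.3, 207.4]
tool_rot: [-1.572, -0.002, -2.571]
force: [-0.7, 0.1, -0.0]
width: 85.5
```

```bash
python3 - <<'E'
from meas import *
d=get_image("wrist")
cv2.imwrite("pics/w15.png",d["color"][:,:,::-1])
cv2.imwrite("pics/w15c.png",cv2.resize(d["color"][30:200,200:460,::-1],None,fx=3,fy=3,interpolation=cv2.INTER_CUBIC))
E
```

```text
(no output)
```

View pics/w15.png

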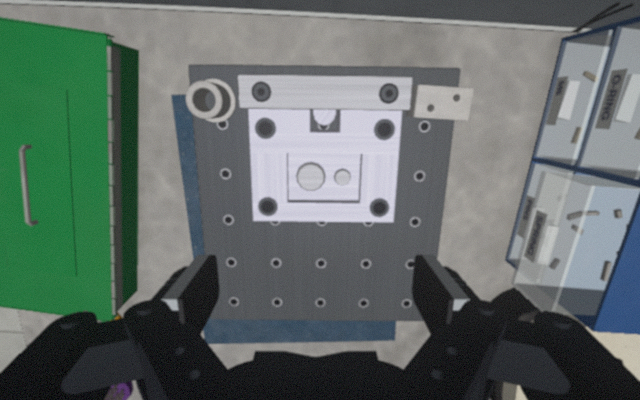

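View pics/w15c.png

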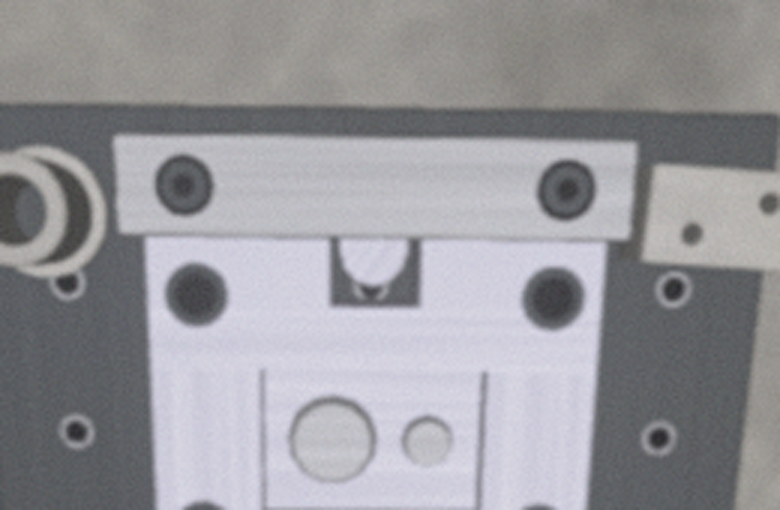

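```bash
python3 -c "
from cell import *
print(read_state()['force']); print(finish_job())"
```

```text
[-0.21487675 -0.34216856  0.14750324]
the job is handed in; nothing more can be done
None
```

The die block is home against the fence with the key in its keyway, and I handed the job in after about 13 s of robot time. `finish_job` gives no verdict, so this rests on my own last checks.

**How it was pushed:** I lowered the open fingertips behind the flat face. With the left fingertip leading at the near corner I turned the block about 56°, then pushed it straight in with both fingertips, about 55 mm. Both fingertips stayed on that one face, so I worked one corner rather than several in turn. I never gripped or lifted the block. It was moved at well under 0.1 m/s, and the largest force I read was about 27 N, in the final press at the fence.

**Last checks:**
- The wrist camera, almost directly above the joint, showed no visible gap at either end of the face. The key was nearly centred in the slot.
- By the plate holes the block was within about 1 mm of home.
- While seating, one reading put the block about 0.5° off square. I pressed the right end home and it then read 32.06°, against roughly 32.1–32.2° for the fixture.
- The guide bush, insert and oilstone looked untouched in the pictures. I did not measure their positions again.
- The gripper had backed off and was reading no contact force.

**Disagreement between cameras:** partway through, the top and wrist cameras disagreed by about 4–5 mm on the block's position. I took the final alignment from the wrist camera and the plate holes. The top camera could not confirm the end position because the arm blocked its view.

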